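# Stow wedges and dowels, close the keyed tub

## Robot

A 6-joint arm with a two-finger parallel gripper is mounted at the origin on the work surface; the furniture and walls round the work are solid. World frame = base frame: x ahead of the robot, y to its left, z up, the work surface at z = 0. Lengths are in m, angles in degrees, forces in N, time in s.
With the tool pointing down it reaches from about 0.35 to 0.875 m from the base axis. Payload 4.2 kg.
Tool frame: the origin (TCP) lies midway between the tips of the shut fingers; the grasp point (between the pads) lies 19 mm behind it; z points along the fingers, y is the line along which they close (so a half turn about z gives the same grasp; the last joint's range is limited). The gripper opens to 87 mm and grips with 3 to 60 N. Pads are 19 mm wide; open, the fingers measure 117 mm over their backs; the gripper's body (75 mm by 190 mm) begins 51 mm behind the grasp point.
Start: joints at [-61.73, 22.042, 0.453, 0, -68.411, -14.817], TCP at [0.145, -0.608, 0.223] pointing down, gripper open.
Joint ranges: [-179.83, 179.83], [-69.29, 118.12], [-61.27, 80.66], [-181.25, 117.63], [-171.15, -9.14], [-177.46, 177.46]. Speed limits (degrees/s): [159.86, 159.86, 180, 180, 180, 180].

## Interface

Orientations are given as a 3x3 rotation matrix whose columns are the frame's x, y, z axes.
In Python, from station import sense, capture, camera_params, finish_job gives the robot as it stands.
- The arm moves only by the tool drive_tool, never from a script. Its argument "rows" is a list of rows, each an object of numbers: "tx", "ty", "tz": the shift along the tool's x, y, z in cm; "ax", "ay", "az": the turn, a rotation vector about the tool's x, y, z in rad; "claw": the finger opening in cm, from 0 to 8.7. In form: [{"tx": .., "ty": .., "tz": .., "ax": .., "ay": .., "az": .., "claw": ..}, ...]. A call has 1 to 10 rows; each row shifts and turns the commanded pose from where the row before left it, along the tool's axes as they then stand; what a row does not reach is not made up. A row lasts 1/12 s, in which the tool goes at most 41.7 mm and 7.16 degrees, less where a joint would pass 70% of its speed; a pose out of reach is approached as far as the arm can. A call with a gripper value outside its range is refused whole. The fingers move at their own pace and stop on an object; the grip force is fixed at half the most. Time passes only in rows, so rows that do not move let the fingers close. It gives the time, the measured TCP pose, the force, the opening and the grip force at its end, in the units of the state.
- sense(): the state, without advancing time (a new reading comes with each control period).
- capture(name): name is "side" or "top" or "wrist"; returns (picture, depth): 480x640x3 uint8, red, green, blue; 480x640 float32, m along the optical axis (not along the pixel's ray), 0 where there is no reading.
- camera_params(name): a dict with "intrinsics" (3x3 intrinsics, pixels), "R" (3x3) and "t" (3): a world point X has camera coordinates R X + t; the wrist camera has in their place "tool_from_camera" (4x4, takes a point from camera to tool coordinates, whose origin is the TCP and whose axes are the flange's). Camera axes: x right, y down, z forward; pixel columns grow to the right and rows downward; lengths in m; the calibration is good to about 2 mm. A picture is of the moment at which its call begins: read the wrist's pose just before it. camera_params takes no time and is no camera call.
- finish_job(): hands the job in; it is judged then, once.
The state is a dict: "time_s": time; "joints": joint angles; "joint_velocities": joint speeds; "effort": joint torques, N m; "tcp_pos": TCP position; "ee_rot": TCP orientation; "wrist_force": force on the tool from outside, world axes, zero at the start; "moment": the same for the moment, N m; "gripper_width": opening from 0.0 (shut) to 1.0 (fully open); "gripper_force": force on a finger pad.
Only numpy, scipy, OpenCV 4.12 (cv2) and the standard library are available. Lean on these libraries where they do the work, as an engineer would, in place of code of your own. Each camera call takes 0.05 s, during which the arm holds its last target. There are 200 camera calls.

## Task

Put the joinery stock away. Drop every dowel into the round wooden tub, and load every wedge into the sloping chute, sole down and thin end first (pointing down the slope), so that they lie one behind another between its side rails against the stop. Once the dowels are in, close the tub: lay the lid on its rim with the key an eighth of a turn or more away from the notch, turn it on the rim until the key drops into the notch, and leave it seated flat. Leave the nail tin standing where it is.

Things in the scene. Friction and masses are not known exactly. Their poses are not given: they have to be found in the camera images.
- tub: Round staved wooden tub fixed to the bench: outside diameter 134, inside 124, rim height 60, floor 5 mm thick. The rim is 5 mm wide and has one notch, 15 wide and 11 deep, cut right through the wall; a steel plate on the outside marks it. Origin at the middle of the underside; z up; +x points to the notch.
- tub_notch (a point): Middle of the notch mouth, at rim height, 66 mm from the tub's axis.
- lid: Loose round wooden lid, about 0.25 kg, standing on its boss. From below: boss 120 diameter x 14 high (2 mm play all round in the tub), disc 138 diameter x 8, bridge handle along the lid's x. Origin at the middle of the boss's underside, z up; +x points to the key. Above the tub's origin it lies 46 mm when seated, 54 when level with the key riding on the rim (boss still 6 mm inside, centring it).
- lid_key (a point): Steel key under the disc's edge: 10 wide, 8 deep, from 61 to 71 mm off the lid's axis on its +x; a steel strap on top of the disc marks it. The point is the middle of its lower face, 66 mm from the axis, 6 mm above the lid's origin. Let go with the key riding on the rim, the lid leans slightly.
- lid_grip (a point): Middle of the handle bar, 54 mm above the lid's origin on its axis. The bar is 76 long (along the lid's x), 16 wide and 16 high, open below, on two posts 28 mm either side of the middle; pinch it across the 16 mm.
- chute: Foot board of the wedge chute, fixed to the bench, yaw only. Origin under the stop at the low end; x points to the high end, away from the robot.
- chute_bed: Sloping steel bed, 25 degrees, slippery: a wedge let go on it slides down. Origin on its surface, on the middle line, at the stop's inner face; x up the slope, z square out of the bed, y across. 58 wide, up to x = 285. Side rails 16 high, 30 apart inside, from x = 0 to 195, flaring to 43 apart at x = 220; no rails above that, so a gripper has room. Three wedges fill x = 0 to 240.
- chute_load (a point): Point on the bed's middle line at x = 243 mm, above the rails: a wedge held there 13 mm to the heel's side of its middle has its nose about 53 mm further down, inside the rails.
- nail_tin: Tin of nails, 68 diameter, 62 high, bystander between the chute and the big fixed timber, which lies across the bench between tub and chute, 60 wide and 118 high. Leave the tin alone.
- wedge_1: Hardwood wedge, 80 long x 23 wide, 25 g, flat sole, top sloping from 4 mm at the thin end (nose) to 18 mm at the heel; lies on its sole. Origin on the sole at mid-length, z up. Nose at (-3.3, -39.8), heel at (+3.7, +39.8) mm in its x, y: the long axis is 5 degrees clockwise of its y. Pinch across the parallel 23 mm sides, about 13 mm to the heel's side of the middle. May be absent.
- wedge_1_nose (a point): Middle of that wedge's thin end, 2 mm above the sole.
- wedge_2: Hardwood wedge, 80 long x 23 wide, 25 g, flat sole, top sloping from 4 mm at the thin end (nose) to 18 mm at the heel; lies on its sole. Origin on the sole at mid-length, z up. Nose at (-3.3, -39.8), heel at (+3.7, +39.8) mm in its x, y: the long axis is 5 degrees clockwise of its y. Pinch across the parallel 23 mm sides, about 13 mm to the heel's side of the middle. May be absent.
- wedge_2_nose (a point): Middle of that wedge's thin end, 2 mm above the sole.
- wedge_3: Hardwood wedge, 80 long x 23 wide, 25 g, flat sole, top sloping from 4 mm at the thin end (nose) to 18 mm at the heel; lies on its sole. Origin on the sole at mid-length, z up. Nose at (-3.3, -39.8), heel at (+3.7, +39.8) mm in its x, y: the long axis is 5 degrees clockwise of its y. Pinch across the parallel 23 mm sides, about 13 mm to the heel's side of the middle. May be absent.
- wedge_3_nose (a point): Middle of that wedge's thin end, 2 mm above the sole.
- dowel_1: Oak dowel pin, 12 mm diameter, 110 long, 12 g, lying on the bench. Origin at mid-length on its underside (6 mm below the pin's axis) as it lies at the start; the pin runs 4 degrees anticlockwise of the body's y. May be absent.
- dowel_2: Oak dowel pin, 12 mm diameter, 110 long, 12 g, lying on the bench. Origin at mid-length on its underside (6 mm below the pin's axis) as it lies at the start; the pin runs 4 degrees anticlockwise of the body's y. May be absent.

How it is judged (in metres and radians):
On the way, in this order (a step that is already met when the one before it is completed fails the run):
1. every dowel lies in the tub (horizontal distance between each of dowel_1, dowel_2 and tub below 0.045 m and height (world z) of each of dowel_1, dowel_2 below 0.045 m), for 0.2 s.
2. the lid lies in place on the tub's rim, its key riding on the rim well away from the notch (more than 0.6 rad) (horizontal distance between lid and tub below 0.006 m and z of lid in the frame of tub between 0.0485 and 0.058 m and x of lid_key in the frame of tub below 0.0545 m and contact force between lid and tub above 0.3 N), for 0.2 s.
3. the lid has been turned on the rim until its key, still riding on the rim, is within 0.45 rad of the notch (horizontal distance between lid and tub below 0.006 m and z of lid in the frame of tub between 0.0485 and 0.058 m and x of lid_key in the frame of tub above 0.0594 m), for 0.2 s.
4. the key has dropped into the notch and the lid is seated flat (horizontal distance between lid and tub below 0.005 m and z of lid in the frame of tub between 0.043 and 0.0478 m and angle between lid's own z axis and vertical below 0.035 rad and x of lid_key in the frame of tub above 0.06 m and y of lid_key in the frame of tub between -0.006 and 0.006 m), for 0.2 s.
At the end, for the whole second after the job is handed in: Lid seated: centred to 5 mm, 43 to 47.8 mm above the tub's origin, tilt under 0.035, key within 6 mm of the notch. Dowels in the tub. Wedges at rest sole down on the bed between the rails (8 mm of its middle line, 0.1 rad), noses down, in a row 80 mm apart from the stop (15 mm play) (all of step 1 and all of step 4 and linear speed of each of lid, wedge_1, wedge_2, wedge_3 below 0.02 m/s and y of wedge_1 in the frame of chute_bed between -0.008 and 0.008 m and z of wedge_1 in the frame of chute_bed between -0.004 and 0.006 m and y of wedge_1_nose in the frame of chute_bed between -0.009 and 0.009 m and angle between the z axis of each of wedge_1, wedge_2, wedge_3 and the z axis of chute_bed, either way round below 0.1 rad and ((x of wedge_1 in the frame of chute_bed between 0.03 and 0.052 m and x of wedge_1_nose in the frame of chute_bed between -0.01 and 0.015 m) or (x of wedge_1 in the frame of chute_bed between 0.11 and 0.132 m and x of wedge_1_nose in the frame of chute_bed between 0.07 and 0.095 m) or (x of wedge_1 in the frame of chute_bed between 0.19 and 0.212 m and x of wedge_1_nose in the frame of chute_bed between 0.15 and 0.175 m)) and y of wedge_2 in the frame of chute_bed between -0.008 and 0.008 m and z of wedge_2 in the frame of chute_bed between -0.004 and 0.006 m and y of wedge_2_nose in the frame of chute_bed between -0.009 and 0.009 m and ((x of wedge_2 in the frame of chute_bed between 0.03 and 0.052 m and x of wedge_2_nose in the frame of chute_bed between -0.01 and 0.015 m) or (x of wedge_2 in the frame of chute_bed between 0.11 and 0.132 m and x of wedge_2_nose in the frame of chute_bed between 0.07 and 0.095 m) or (x of wedge_2 in the frame of chute_bed between 0.19 and 0.212 m and x of wedge_2_nose in the frame of chute_bed between 0.15 and 0.175 m)) and y of wedge_3 in the frame of chute_bed between -0.008 and 0.008 m and z of wedge_3 in the frame of chute_bed between -0.004 and 0.006 m and y of wedge_3_nose in the frame of chute_bed between -0.009 and 0.009 m and ((x of wedge_3 in the frame of chute_bed between 0.03 and 0.052 m and x of wedge_3_nose in the frame of chute_bed between -0.01 and 0.015 m) or (x of wedge_3 in the frame of chute_bed between 0.11 and 0.132 m and x of wedge_3_nose in the frame of chute_bed between 0.07 and 0.095 m) or (x of wedge_3 in the frame of chute_bed between 0.19 and 0.212 m and x of wedge_3_nose in the frame of chute_bed between 0.15 and 0.175 m))); the robot touches nothing.
It fails at once if the nail tin is shoved more than 5 cm or tipped over (distance of nail_tin from where it was at the start of the episode above 0.05 m or angle between nail_tin's own z axis and vertical above 0.6 rad).
Of wedge_1, wedge_2, wedge_3 only 2 to 3 are there at a start; the rules pass over those that are not, and their reading is None.
Of dowel_1, dowel_2 only 1 to 2 are there at a start; the rules pass over those that are not, and their reading is None.
At some moment in a run one of wedge_1, wedge_2, wedge_3, dowel_1, dowel_2 may be knocked a few centimetres aside while the robot is not near it.
Once in a run the grip may slacken for a moment while it holds something.
It also fails if it takes over 210 s, if anything falls off the work surface, if the arm or the gripper's body presses on something with over 40 N, if the wrist force passes 120 N, or if a joint passes its speed limit or range.

## Working session

There is one attempt and no reset: what is moved stays moved. The work goes in short steps, Python scripts to look and compute and a tool call to move; the robot and the scene stay as the last step left them, time stands still between calls to the robot, and variables do not carry over. Pictures are saved under pics/ and viewed, at most 14 in all, crops included, and the job is handed in when it is done.

Besides the shell and the picture viewer there is one more tool, called after "Emit:" by a JSON object that holds its "method" and its "body", one argument or row to a line. drive_tool: Moves the arm, as the interface text tells. Its arguments: {"type":"object","properties":{"rows":{"type":"array"}},"required":["rows"]}

```bash
ls; mkdir -p pics
python3 - <<'E'
from station import *
import cv2,numpy as np
s=sense();print({k:np.round(v,3).tolist() for k,v in s.items()})
for n in ["top","side"]:
    p,d=capture(n);cv2.imwrite(f"pics/{n}0.png",p[:,:,::-1]);np.save(f"{n}0.npy",d)
    c=camera_params(n);print(n,{k:np.round(v,4).tolist() for k,v in c.items()})
print(camera_params("wrist"))
E
```

```text
pics
{'time_s': 0.0, 'joints': [-61.729, 22.09, 0.38, -0.028, -68.41, -14.815], 'joint_velocities': [-0.038, -0.066, -0.002, 0.024, -0.007, 0.004], 'effort': [-0.0, -39.066, 18.741, 4.22, 0.011, -0.0], 'tcp_pos': [0.145, -0.607, 0.221], 'ee_rot': [[-0.973, -0.233, -0.001], [-0.233, 0.973, 0.002], [0.0, 0.002, -1.0]], 'wrist_force': [0.033, -0.003, 0.145], 'moment': [-0.003, -0.033, 0.021], 'gripper_force': 0.0, 'gripper_width': 1.001}
top {'intrinsics': [[487.0175, 0.0, 325.4565], [0.0, 487.0175, 237.1768], [0.0, 0.0, 1.0]], 'R': [[-0.0009, -1.0, 0.0036], [-0.9889, 0.0003, -0.1487], [0.1487, -0.0037, -0.9889]], 't': [0.016, 0.4565, 1.4175]}
side {'intrinsics': [[566.4789, 0.0, 318.9778], [0.0, 566.4789, 244.5671], [0.0, 0.0, 1.0]], 'R': [[-0.9742, -0.225, 0.0185], [-0.1517, 0.5913, -0.792], [0.1672, -0.7744, -0.6102]], 't': [0.4184, 0.1516, 1.5568]}
{'intrinsics': array([[332.22840211,   0.        , 323.98744745],
       [  0.        , 332.22840211, 235.09162144],
       [  0.        ,   0.        ,   1.        ]]), 'tool_from_camera': array([[ 7.64888533e-04, -9.67716011e-01, -2.52041933e-01,
         6.92252319e-02],
       [ 9.99999279e-01,  9.73394614e-04, -7.02587735e-04,
        -1.73346200e-03],
       [ 9.25241661e-04, -2.52041214e-01,  9.67716059e-01,
        -1.60911115e-01],
       [ 0.00000000e+00,  0.00000000e+00,  0.00000000e+00,
         1.00000000e+00]])}
```

View pics/top0.png

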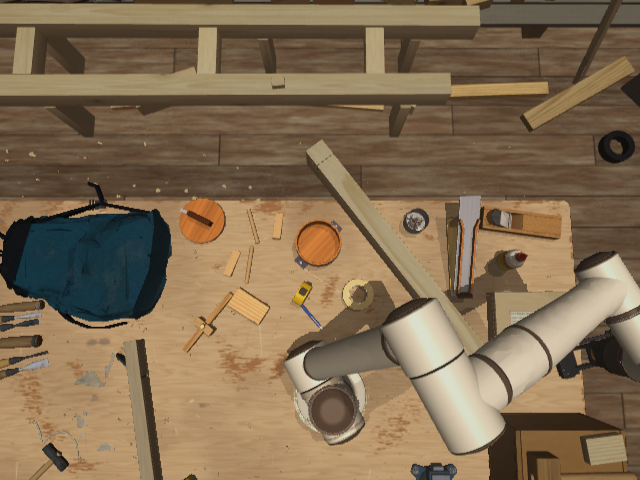

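View pics/side0.png

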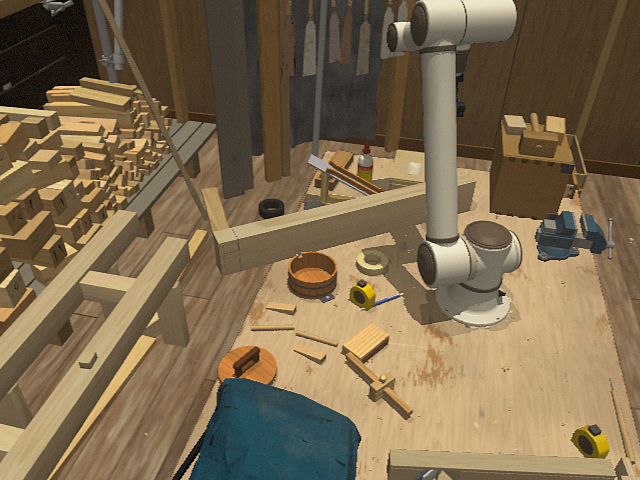

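The top view shows the lid at (202,220), dowels at (254,226) and (250,265), wedges at (278,226) and (232,263), the tub at (318,243), the tin at (416,222) and the chute at (467,247). The side view agrees. I'll enlarge for detail.

```bash
cat > h.py <<'E'
from station import *
import cv2,numpy as np
def cast(n,u,v,z,wp=None):
    c=camera_params(n);K=c["intrinsics"];r=np.linalg.inv(K)@np.array([u,v,1.])
    if n=="wrist":
        T=np.eye(4);T[:3,:3]=wp[1];T[:3,3]=wp[0];M=T@c["tool_from_camera"];d=M[:3,:3]@r;o=M[:3,3]
    else: d=c["R"].T@r;o=-c["R"].T@c["t"]
    return o+d*(z-o[2])/d[2]
def proj(n,X,wp=None):
    c=camera_params(n);K=c["intrinsics"]
    if n=="wrist":
        T=np.eye(4);T[:3,:3]=wp[1];T[:3,3]=wp[0];M=np.linalg.inv(T@c["tool_from_camera"]);q=M[:3,:3]@X+M[:3,3]
    else: q=c["R"]@X+c["t"]
    q=K@q;return q[:2]/q[2]
def snap(n,f):
    s=sense();wp=(np.array(s["tcp_pos"]),np.array(s["ee_rot"]));p,d=capture(n)
    cv2.imwrite(f,p[:,:,::-1]);return p[:,:,::-1].copy(),d,wp
E
python3 - <<'E'
import cv2,numpy as np
from h import *
p=cv2.imread("pics/top0.png")
a=cv2.resize(p[190:300,165:365],(800,440),interpolation=cv2.INTER_CUBIC)
cv2.imwrite("pics/c1.png",a)
a=cv2.resize(p[185:305,395:575],(800,533),interpolation=cv2.INTER_CUBIC)
cv2.imwrite("pics/c2.png",a)
d=np.load("top0.npy")
for n,u,v,z in [("lid",202,220,.02),("tub",318,243,.06),("d1",254,226,.006),("d2",250,265,.006),("w1",278,226,.011),("w2",232,263,.011),("tin",416,220,.06),("chlow",465,290,.03),("chhigh",470,200,.13)]:
    print(n,cast("top",u,v,z).round(3),d[v,u])
E
```

```text
lid [0.511 0.389 0.02 ] 1.4309205
tub [0.435 0.038 0.06 ] 1.480646
d1 [0.495 0.233 0.006] 1.4792598
d2 [0.376 0.243 0.006] 1.4630295
w1 [0.494 0.16  0.011] 1.4833744
w2 [0.382 0.296 0.011] 1.4558548
tin [ 0.504 -0.251  0.06 ] 1.4655496
chlow [ 0.3   -0.395  0.03 ] 1.42164
chhigh [ 0.548 -0.391  0.13 ] 1.349294
```

View pics/c1.png

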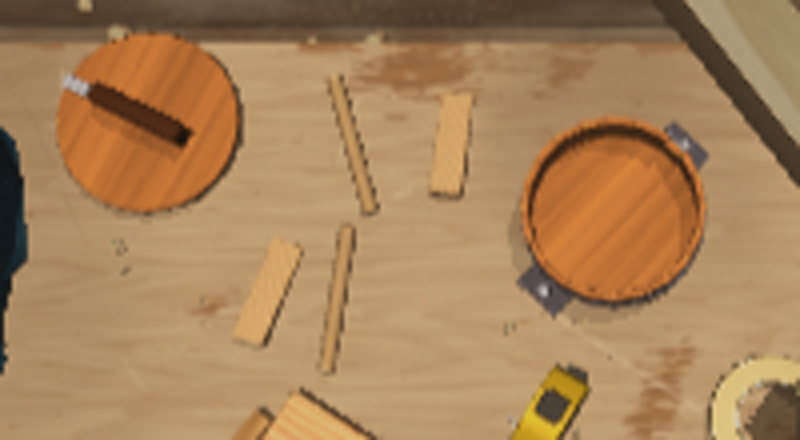

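View pics/c2.png

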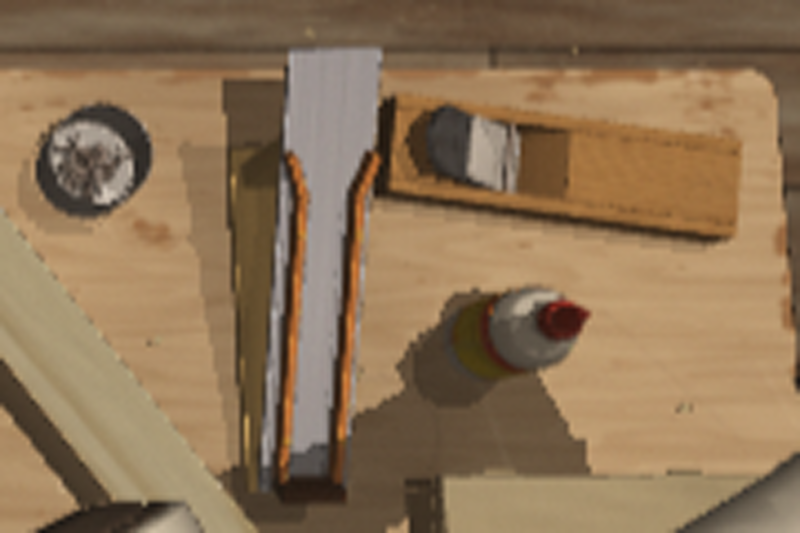

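Only two wedges and two dowels are visible, and the tub carries two plates, so the notch needs a close look. I'll move the wrist camera over the area.

Emit:
{"method": "drive_tool", "body": {
  "rows": [
    {"az":0.118},
    {"az":0.118},
    {"tx":-2.5,"ty":2.9,"tz":-1},
    {"tx":-2.5,"ty":2.9,"tz":-1},
    {"tx":-2.5,"ty":2.9,"tz":-1},
    {"tx":-2.5,"ty":2.9,"tz":-1},
    {"tx":-2.5,"ty":2.9,"tz":-1},
    {"tx":-2.5,"ty":2.9,"tz":-1},
    {"tx":-2.5,"ty":2.9,"tz":-1},
    {"tx":-2.5,"ty":2.9,"tz":-1}
  ]
}}

```text
invalid input at $.rows[0]: expected keys tx, ty, tz, ax, ay, az, claw
```

Emit:
{"method": "drive_tool", "body": {
  "rows": [
    {"tx":-1,"ty":4},
    {"tx":-1,"ty":4},
    {"tx":-1,"ty":4},
    {"tx":-1,"ty":4},
    {"tx":-1,"ty":4},
    {"ty":4},
    {"ty":4},
    {"ty":4},
    {"ty":4},
    {"ty":4}
  ]
}}

```text
invalid input at $.rows[0]: expected keys tx, ty, tz, ax, ay, az, claw
```

Emit:
{"method": "drive_tool", "body": {
  "rows": [
    {"ty":4},
    {"ty":4},
    {},
    {}
  ]
}}

```text
invalid input at $.rows[0]: expected keys tx, ty, tz, ax, ay, az, claw
```

Run:
```python
from h import *
p,d,wp=snap("wrist","pics/w1.png");print(wp);np.save("w1d.npy",d)
```

```text
(array([ 0.14529417, -0.60732433,  0.22159411]), array([[-9.72592217e-01, -2.32516859e-01, -5.38178737e-04],
       [-2.32517463e-01,  9.72590474e-01,  1.84378540e-03],
       [ 9.47163219e-05,  1.91838728e-03, -9.99998155e-01]]))
```

View pics/w1.png

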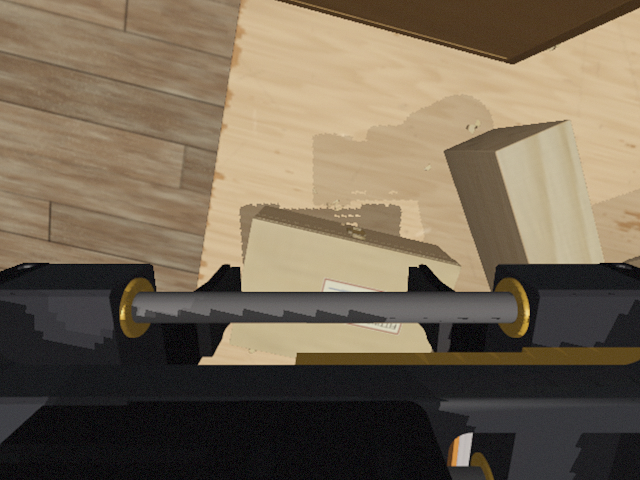

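The wrist view shows the gripper filling the lower half of the picture (rows > 260), so usable sight is rows 0–260, toward tool +x. Each row needs all of its keys.

Emit:
{"method": "drive_tool", "body": {
  "rows": [
    {"tx":0,"ty":0,"tz":0,"ax":0,"ay":0,"az":0.118,"claw":8.7},
    {"tx":0,"ty":0,"tz":0,"ax":0,"ay":0,"az":0.118,"claw":8.7},
    {"tx":-2.5,"ty":2.9,"tz":-1,"ax":0,"ay":0,"az":0,"claw":8.7},
    {"tx":-2.5,"ty":2.9,"tz":-1,"ax":0,"ay":0,"az":0,"claw":8.7},
    {"tx":-2.5,"ty":2.9,"tz":-1,"ax":0,"ay":0,"az":0,"claw":8.7},
    {"tx":-2.5,"ty":2.9,"tz":-1,"ax":0,"ay":0,"az":0,"claw":8.7},
    {"tx":-2.5,"ty":2.9,"tz":-1,"ax":0,"ay":0,"az":0,"claw":8.7},
    {"tx":-2.5,"ty":2.9,"tz":-1,"ax":0,"ay":0,"az":0,"claw":8.7},
    {"tx":-2.5,"ty":2.9,"tz":-1,"ax":0,"ay":0,"az":0,"claw":8.7},
    {"tx":-2.5,"ty":2.9,"tz":-1,"ax":0,"ay":0,"az":0,"claw":8.7}
  ]
}}

```text
time_s: 0.98
tcp_pos: [0.3463, -0.3743, 0.3029]
ee_rot: [[-1.0, 0.001, -0.0], [0.001, 1.0, 0.0], [0.0, 0.0, -1.0]]
wrist_force: [-0.2, -0.6, -0.2]
gripper_width: 1.0
gripper_force: 0.0
```

Emit:
{"method": "drive_tool", "body": {
  "rows": [
    {"tx":-2,"ty":3.6,"tz":0,"ax":0,"ay":0,"az":0,"claw":8.7},
    {"tx":-2,"ty":3.6,"tz":0,"ax":0,"ay":0,"az":0,"claw":8.7},
    {"tx":-2,"ty":3.6,"tz":0,"ax":0,"ay":0,"az":0,"claw":8.7},
    {"tx":-2,"ty":3.6,"tz":0,"ax":0,"ay":0,"az":0,"claw":8.7},
    {"tx":-2,"ty":3.6,"tz":0,"ax":0,"ay":0,"az":0,"claw":8.7},
    {"tx":-2,"ty":3.6,"tz":0,"ax":0,"ay":0,"az":0,"claw":8.7},
    {"tx":-1,"ty":4,"tz":0,"ax":0,"ay":0,"az":0,"claw":8.7},
    {"tx":-1,"ty":4,"tz":0,"ax":0,"ay":0,"az":0,"claw":8.7},
    {"tx":-1,"ty":4,"tz":0,"ax":0,"ay":0,"az":0,"claw":8.7},
    {"tx":-1,"ty":4,"tz":0,"ax":0,"ay":0,"az":0,"claw":8.7}
  ]
}}

```text
time_s: 1.82
tcp_pos: [0.506, 0.0018, 0.3025]
ee_rot: [[-1.0, 0.001, -0.0], [0.001, 1.0, 0.0], [0.0, 0.0, -1.0]]
wrist_force: [0.4, -0.6, -0.0]
gripper_width: 1.004
gripper_force: 0.0
```

Emit:
{"method": "drive_tool", "body": {
  "rows": [
    {"tx":-1,"ty":4,"tz":0,"ax":0,"ay":0,"az":0,"claw":8.7},
    {"tx":-1,"ty":4,"tz":0,"ax":0,"ay":0,"az":0,"claw":8.7},
    {"tx":0,"ty":4,"tz":0,"ax":0,"ay":0,"az":0,"claw":8.7},
    {"tx":0,"ty":0,"tz":0,"ax":0,"ay":0,"az":0,"claw":8.7},
    {"tx":0,"ty":0,"tz":0,"ax":0,"ay":0,"az":0,"claw":8.7}
  ]
}}

```text
time_s: 2.23
tcp_pos: [0.526, 0.1217, 0.3017]
ee_rot: [[-1.0, -0.002, -0.002], [-0.002, 1.0, -0.001], [0.002, -0.001, -1.0]]
wrist_force: [0.2, -1.0, -0.3]
gripper_width: 1.002
gripper_force: 0.0
```

Run:
```python
from h import *
p,d,wp=snap("wrist","pics/w2.png");print(wp);np.save("w2d.npy",d);np.savez("w2wp.npz",*wp)
```

```text
(array([0.52599916, 0.12166514, 0.30171744]), array([[-9.99995819e-01, -2.43701090e-03, -1.55663284e-03],
       [-2.43597043e-03,  9.99996809e-01, -6.69961442e-04],
       [ 1.55826058e-03, -6.66166730e-04, -9.99998564e-01]]))
```

View pics/w2.png

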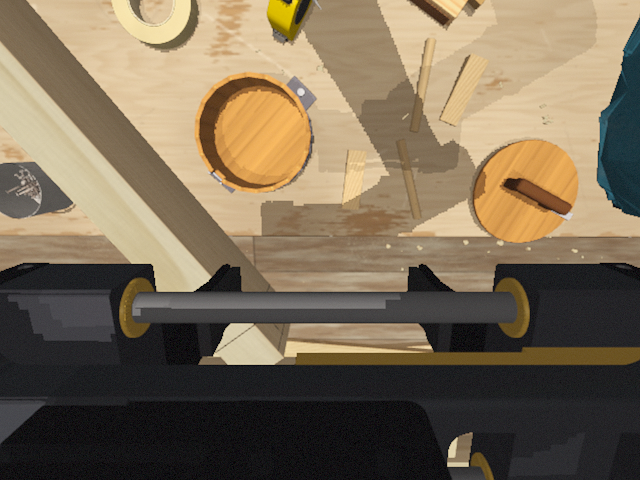

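The wrist view shows the tub (253,132) with a bench-level tab at (300,93) and a plate on the wall at (222,182). It also shows dowels (424,85) and (410,180), wedges (463,90) and (353,178), and the lid (525,190) with its strap at (567,215). Next I'll compute a point cloud.

```bash
cat >> h.py <<'E'
def cloud(n,d,wp=None):
    c=camera_params(n);K=c["intrinsics"];v,u=np.mgrid[:480,:640]
    P=np.stack([(u-K[0,2])/K[0,0]*d,(v-K[1,2])/K[1,1]*d,d],-1)
    if n=="wrist":
        T=np.eye(4);T[:3,:3]=wp[1];T[:3,3]=wp[0];M=T@c["tool_from_camera"];return P@M[:3,:3].T+M[:3,3]
    return (P-c["t"])@c["R"]
E
python3 - <<'E'
from h import *
d=np.load("w2d.npy");z=np.load("w2wp.npz");wp=(z["arr_0"],z["arr_1"])
C=cloud("wrist",d,wp);p=cv2.imread("pics/w2.png")
print("bench z",np.percentile(C[200:230,260:330,2],[5,50,95]))
# tub rim
sub=C[60:205,180:330].reshape(-1,3);m=(sub[:,2]>.056)&(sub[:,2]<.066)
r=sub[m];(cx,cy),_=cv2.minEnclosingCircle(r[:,:2].astype(np.float32))
A=np.c_[r[:,:2],np.ones(len(r))]
for i in range(4):
    s=np.linalg.lstsq(A,(r[:,:2]**2).sum(1),rcond=None)[0];c=s[:2]/2;R=np.sqrt(s[2]+c@c)
    k=abs(np.hypot(*(r[:,:2]-c).T)-R)<.006;r=r[k];A=A[k]
print("tub",c,R,r[:,2].mean(),len(r))
a=np.degrees(np.arctan2(*(r[:,:2]-c).T[::-1]));h=np.histogram(a,bins=72,range=(-180,180))[0];print(h)
for u,v,zz in [(300,93,.0),(222,182,.05)]: 
    q=cast("wrist",u,v,zz,wp)[:2]-c;print(u,v,C[v,u],np.degrees(np.arctan2(q[1],q[0])))
# small objects: height map
H=C[:,:,2]
m=((H>.003)&(H<.03)).astype(np.uint8);m[230:]=0;m[:,:330]=0;m[:,600:]=0
m=cv2.morphologyEx(m,cv2.MORPH_OPEN,np.ones((3,3)))
n,l,st,ce=cv2.connectedComponentsWithStats(m)
for i in range(1,n):
    if st[i,4]>150:
        q=C[l==i];(a,b),(w,h_),an=cv2.minAreaRect((q[:,:2]*1000).astype(np.float32))
        print(ce[i].round(),st[i,4],"c",q[:,:2].mean(0).round(4),"rect",np.round([a,b,w,h_,an],1),"z",np.percentile(q[:,2],[5,50,95]).round(4))
E
```

```text
bench z [-0.00249663 -0.00106259  0.00043082]
tub [0.44208929 0.03491205] 0.0646598553101304 0.05880901290453311 1683
[28 27 29 29 29 28 29 30 28 28 28 28 29 28 27 27 28 26 26 24 26 26 25 25
 24 28  0  0 18 24 22 22 18 21 21 21 21 21 20 20 18 20 22 20 18 21 21 20
 21 21 20 22 21 23 21 23 22 24 22 25 23 23 21 23 26 25 25 27 27 27 28 24]
300 93 [0.38813388 0.08815838 0.00566307] 136.04266044247822
222 182 [ 0.49637547 -0.00387898  0.05847079] -36.90685402804814
[446.   8.] 856 c [0.298  0.2602] rect [298.6 262.9  75.3  23.4  86.4] z [0.0058 0.0233 0.0294]
[422.  85.] 903 c [0.3789 0.2421] rect [380.5 242.8  12.4 110.2  82.8] z [0.0059 0.0096 0.0117]
[464.  86.] 1348 c [0.3804 0.2953] rect [383.5 295.   24.9  75.9  70. ] z [0.0043 0.0103 0.0162]
[408. 179.] 736 c [0.4969 0.2327] rect [498.2 233.9 109.6  12.3  16.2] z [0.0058 0.0096 0.0116]
[523. 186.] 6884 c [0.5051 0.3826] rect [504.3 387.  118.  138.1   0.7] z [0.0191 0.0206 0.0221]
[353. 177.] 989 c [0.4943 0.1584] rect [497.2 158.4  24.2  76.4  85. ] z [0.0046 0.0105 0.0163]
```

Run:
```python
from h import *
d=np.load("w2d.npy");z=np.load("w2wp.npz");wp=(z["arr_0"],z["arr_1"])
C=cloud("wrist",d,wp);H=C[:,:,2]
c=np.array([.4421,.0349]);X=C[60:215,180:330].reshape(-1,3)
r=np.hypot(*(X[:,:2]-c).T);a=np.degrees(np.arctan2(*(X[:,:2]-c).T[::-1]))
k=(r<.0665)&(r>.0625)&(X[:,2]>.056);aa=np.sort(a[k]);print("rim ang",aa[(aa>-60)&(aa<-30)].round(1))
m=((H>.003)&(H<.03)).astype(np.uint8);m[230:]=0;m[:,:330]=0;m[:,600:]=0
m=cv2.morphologyEx(m,cv2.MORPH_OPEN,np.ones((3,3)))
n,l,st,ce=cv2.connectedComponentsWithStats(m)
for nm,(u,v) in dict(w1=(464,86),w2=(353,177)).items():
    q=C[l==l[v,u]];s=np.linalg.lstsq(np.c_[q[:,:2],np.ones(len(q))],q[:,2],rcond=None)[0]
    print(nm,"heel dir",np.degrees(np.arctan2(s[1],s[0])),"slope",np.hypot(*s[:2]))
L=C[l==l[200,500]];L=L[(L[:,2]>.0175)&(L[:,2]<.024)]
hull=cv2.convexHull((L[:,:2]*1000).astype(np.float32))[:,0]/1000.
print("lid circ",cv2.minEnclosingCircle((L[:,:2]*1000).astype(np.float32)))
B=C[150:240,480:590].reshape(-1,3);B=B[(B[:,2]>.04)&(B[:,2]<.075)]
print("bar",cv2.minAreaRect((B[:,:2]*1000).astype(np.float32)),np.percentile(B[:,2],[5,50,95]),"strap",C[216,567])
T=C[:230,:330].reshape(-1,3);T=T[(T[:,2]>.112)&(T[:,2]<.125)];print("timber",cv2.minAreaRect((T[:,:2]*1000).astype(np.float32)))
# chute from top
C2=cloud("top",np.load("top0.npy"))
for u,v in [(470,198),(468,215),(467,230),(466,245),(466,260),(465,275)]:print(u,v,C2[v,u].round(4))
```

```text
rim ang [-59.8 -59.6 -59.4 -59.  -58.7 -58.5 -58.2 -58.  -57.7 -57.4 -56.6 -56.3
 -55.9 -55.6 -55.5 -55.  -54.6 -54.4 -54.3 -53.9 -53.9 -53.4 -53.1 -52.9
 -52.5 -52.4 -51.9 -51.9 -51.6 -51.5 -51.1 -50.9 -50.8 -50.6 -37.4 -37.
 -36.8 -36.5 -36.2 -35.9 -35.9 -35.5 -35.2 -35.  -34.6 -34.1 -33.7 -33.4
 -33.3 -32.6 -32.5 -32.2 -32.  -31.4 -31.  -30.8 -30.7 -30.3 -30.2]
w1 heel dir 138.34122901508695 slope 0.1750378136728048
w2 heel dir 165.80814056138814 slope 0.17294084473244223
lid circ ((513.6673583984375, 388.1062927246094), 70.091552734375)
bar ((513.1455078125, 386.42059326171875), (75.59322357177734, 16.408815383911133), 63.367977142333984) [0.05059903 0.05998398 0.06160204] strap [0.5435553  0.44610399 0.0233945 ]
timber ((468.1897888183594, -140.60562133789062), (230.0408477783203, 61.39592361450195), 37.12161636352539)
470 198 [ 0.5477 -0.3836  0.1553]
468 215 [ 0.5032 -0.3811  0.1381]
467 230 [ 0.465  -0.3839  0.1132]
466 245 [ 0.4242 -0.3836  0.0984]
466 260 [ 0.3835 -0.3878  0.0777]
465 275 [ 0.3422 -0.3901  0.0535]
```

Emit:
{"method": "drive_tool", "body": {
  "rows": [
    {"tx":0.56,"ty":2.24,"tz":3.4,"ax":0,"ay":0,"az":0,"claw":4.5},
    {"tx":0.56,"ty":2.24,"tz":3.4,"ax":0,"ay":0,"az":0,"claw":4.5},
    {"tx":0.56,"ty":2.24,"tz":3.4,"ax":0,"ay":0,"az":0,"claw":4.5},
    {"tx":0.56,"ty":2.24,"tz":3.4,"ax":0,"ay":0,"az":0,"claw":4.5},
    {"tx":0.56,"ty":2.24,"tz":3.4,"ax":0,"ay":0,"az":0,"claw":4.5},
    {"tx":0,"ty":0,"tz":3,"ax":0,"ay":0,"az":-0.0943,"claw":4.5},
    {"tx":0,"ty":0,"tz":3,"ax":0,"ay":0,"az":-0.0943,"claw":4.5},
    {"tx":0,"ty":0,"tz":3,"ax":0,"ay":0,"az":-0.0943,"claw":4.5},
    {"tx":0,"ty":0,"tz":0,"ax":0,"ay":0,"az":0,"claw":4.5},
    {"tx":0,"ty":0,"tz":0,"ax":0,"ay":0,"az":0,"claw":4.5}
  ]
}}

```text
time_s: 3.12
tcp_pos: [0.4982, 0.2299, 0.0419]
ee_rot: [[-0.962, -0.274, -0.002], [-0.274, 0.962, -0.003], [0.003, -0.002, -1.0]]
wrist_force: [0.3, -0.6, 0.5]
gripper_width: 0.522
gripper_force: 0.0
```

Run:
```python
from h import *
p,d,wp=snap("wrist","pics/w3.png");print(wp[0]);print(np.round(sense()["joints"],1))
C=cloud("wrist",d,wp);cv2.imwrite("pics/w3c.png",cv2.resize(p,(480,360)))
# expected gripper-frame location of things between z .003-.015 near TCP
q=C[:260].reshape(-1,3);q=q[(q[:,2]>.004)&(q[:,2]<.013)]
R=wp[1];t=(q-wp[0])@R
k=(abs(t[:,1])<.04)&(abs(t[:,0])<.07);t=t[k]
print(len(t),cv2.minAreaRect((t[:,:2]*1000).astype(np.float32)))
```

```text
[0.49816704 0.22991386 0.04186885]
[ 4.170e+01  2.610e+01 -2.280e+01  1.000e-01 -4.110e+01 -1.158e+02]
2086 ((39.245662689208984, 8.697237014770508), (74.89190673828125, 28.206436157226562), 19.958560943603516)
```

View pics/w3c.png

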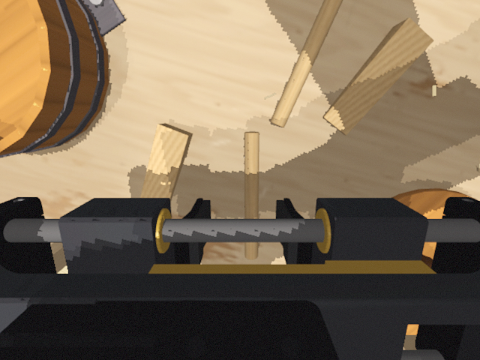

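The dowel stands between the fingers at (251,190), slightly right of their middle. I'll lower and grip.

Emit:
{"method": "drive_tool", "body": {
  "rows": [
    {"tx":0,"ty":0.3,"tz":2,"ax":0,"ay":0,"az":0,"claw":4.5},
    {"tx":0,"ty":0,"tz":1.9,"ax":0,"ay":0,"az":0,"claw":4.5},
    {"tx":0,"ty":0,"tz":0,"ax":0,"ay":0,"az":0,"claw":4.5},
    {"tx":0,"ty":0,"tz":0,"ax":0,"ay":0,"az":0,"claw":0},
    {"tx":0,"ty":0,"tz":0,"ax":0,"ay":0,"az":0,"claw":0},
    {"tx":0,"ty":0,"tz":0,"ax":0,"ay":0,"az":0,"claw":0},
    {"tx":0,"ty":0,"tz":0,"ax":0,"ay":0,"az":0,"claw":0},
    {"tx":0,"ty":0,"tz":0,"ax":0,"ay":0,"az":0,"claw":0},
    {"tx":0,"ty":0,"tz":0,"ax":0,"ay":0,"az":0,"claw":0}
  ]
}}

```text
time_s: 3.92
tcp_pos: [0.4978, 0.2348, 0.0042]
ee_rot: [[-0.961, -0.278, 0.001], [-0.278, 0.961, 0.001], [-0.001, 0.0, -1.0]]
wrist_force: [-0.6, -0.2, 0.4]
gripper_width: 0.149
gripper_force: 0.0
```

Emit:
{"method": "drive_tool", "body": {
  "rows": [
    {"tx":0,"ty":0,"tz":0,"ax":0,"ay":0,"az":0,"claw":0},
    {"tx":0,"ty":0,"tz":0,"ax":0,"ay":0,"az":0,"claw":0},
    {"tx":0,"ty":0,"tz":0,"ax":0,"ay":0,"az":0,"claw":0},
    {"tx":0,"ty":0,"tz":-3,"ax":0,"ay":0,"az":0,"claw":0},
    {"tx":0,"ty":0,"tz":-4,"ax":0,"ay":0,"az":0,"claw":0},
    {"tx":0,"ty":0,"tz":-4,"ax":0,"ay":0,"az":0,"claw":0},
    {"tx":0,"ty":0,"tz":0,"ax":0,"ay":0,"az":0,"claw":0}
  ]
}}

```text
time_s: 4.5
tcp_pos: [0.502, 0.2376, 0.1214]
ee_rot: [[-0.96, -0.28, 0.013], [-0.28, 0.96, 0.008], [-0.015, 0.004, -1.0]]
wrist_force: [1.1, 0.6, 0.7]
gripper_width: 0.127
gripper_force: 30.0
```

Emit:
{"method": "drive_tool", "body": {
  "rows": [
    {"tx":2.2,"ty":-3.27,"tz":0,"ax":0,"ay":0,"az":0,"claw":0},
    {"tx":2.2,"ty":-3.27,"tz":0,"ax":0,"ay":0,"az":0,"claw":0},
    {"tx":2.2,"ty":-3.27,"tz":0,"ax":0,"ay":0,"az":0,"claw":0},
    {"tx":2.2,"ty":-3.27,"tz":0,"ax":0,"ay":0,"az":0,"claw":0},
    {"tx":2.2,"ty":-3.27,"tz":0,"ax":0,"ay":0,"az":0,"claw":0},
    {"tx":0,"ty":0,"tz":0,"ax":0,"ay":0,"az":0,"claw":0},
    {"tx":0,"ty":0,"tz":0,"ax":0,"ay":0,"az":0,"claw":0}
  ]
}}

```text
time_s: 5.08
tcp_pos: [0.4364, 0.0453, 0.1134]
ee_rot: [[-0.961, -0.275, -0.0], [-0.275, 0.961, -0.0], [0.0, 0.0, -1.0]]
wrist_force: [-0.3, 0.1, 0.3]
gripper_width: 0.126
gripper_force: 30.0
```

Run:
```python
from h import *
p,d,wp=snap("wrist","pics/w4.png");print(wp[0],sense()["gripper_force"],sense()["gripper_width"])
cv2.imwrite("pics/w4c.png",cv2.resize(p,(480,360)))
```

```text
[0.43642815 0.04526874 0.11336599] 29.999966025352478 0.12718763513140682
```

View pics/w4c.png

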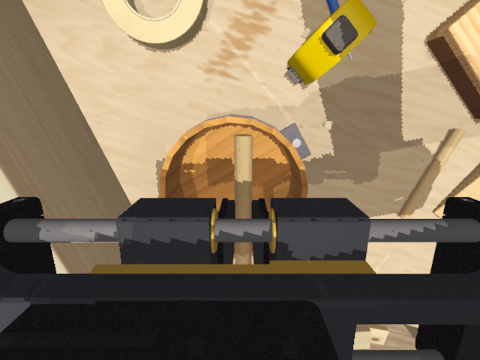

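The dowel is over the tub opening with its end at (243,137) inside the rim. Lowering and releasing.

Emit:
{"method": "drive_tool", "body": {
  "rows": [
    {"tx":-0.2,"ty":0,"tz":2.8,"ax":0,"ay":0,"az":0,"claw":0},
    {"tx":0,"ty":0,"tz":2.8,"ax":0,"ay":0,"az":0,"claw":0},
    {"tx":0,"ty":0,"tz":2.8,"ax":0,"ay":0,"az":0,"claw":0},
    {"tx":0,"ty":0,"tz":0,"ax":0,"ay":0,"az":0,"claw":0},
    {"tx":0,"ty":0,"tz":0,"ax":0,"ay":0,"az":0,"claw":2.8},
    {"tx":0,"ty":0,"tz":0,"ax":0,"ay":0,"az":0,"claw":2.8},
    {"tx":0,"ty":0,"tz":0,"ax":0,"ay":0,"az":0,"claw":2.8},
    {"tx":0,"ty":0,"tz":-4,"ax":0,"ay":0,"az":0,"claw":2.8},
    {"tx":0,"ty":0,"tz":-4,"ax":0,"ay":0,"az":0,"claw":2.8},
    {"tx":0,"ty":0,"tz":-4,"ax":0,"ay":0,"az":0,"claw":2.8}
  ]
}}

```text
time_s: 5.97
tcp_pos: [0.4393, 0.0476, 0.1523]
ee_rot: [[-0.96, -0.278, 0.001], [-0.278, 0.96, 0.0], [-0.001, -0.0, -1.0]]
wrist_force: [0.8, -0.1, 0.1]
gripper_width: 0.317
gripper_force: 0.0
```

Emit:
{"method": "drive_tool", "body": {
  "rows": [
    {"tx":0.04,"ty":4.07,"tz":0,"ax":0,"ay":0,"az":0,"claw":4.5},
    {"tx":0.04,"ty":4.07,"tz":0,"ax":0,"ay":0,"az":0,"claw":4.5},
    {"tx":0.04,"ty":4.07,"tz":0,"ax":0,"ay":0,"az":0,"claw":4.5},
    {"tx":0.04,"ty":4.07,"tz":0,"ax":0,"ay":0,"az":0,"claw":4.5},
    {"tx":0.04,"ty":4.07,"tz":0,"ax":0,"ay":0,"az":0,"claw":4.5},
    {"tx":0,"ty":0,"tz":2.5,"ax":0,"ay":0,"az":0.102,"claw":4.5},
    {"tx":0,"ty":0,"tz":2.5,"ax":0,"ay":0,"az":0.102,"claw":4.5},
    {"tx":0,"ty":0,"tz":2.5,"ax":0,"ay":0,"az":0.102,"claw":4.5},
    {"tx":0,"ty":0,"tz":2.5,"ax":0,"ay":0,"az":0.102,"claw":4.5},
    {"tx":0,"ty":0,"tz":0,"ax":0,"ay":0,"az":0,"claw":4.5}
  ]
}}

```text
time_s: 6.8
tcp_pos: [0.379, 0.2409, 0.0474]
ee_rot: [[-0.992, 0.128, -0.004], [0.128, 0.992, -0.004], [0.004, -0.005, -1.0]]
wrist_force: [0.1, -0.4, 0.1]
gripper_width: 0.522
gripper_force: 0.0
```

```bash
cat >> h.py <<'E'
def objs(C,l,lo,hi,umin=0,umax=640,vmax=262,amin=200):
    H=C[:,:,2];m=((H>lo)&(H<hi)).astype(np.uint8);m[vmax:]=0;m[:,:umin]=0;m[:,umax:]=0
    m=cv2.morphologyEx(m,cv2.MORPH_OPEN,np.ones((3,3)));n,L,st,ce=cv2.connectedComponentsWithStats(m)
    for i in range(1,n):
        if st[i,4]>amin:
            q=C[L==i];print(ce[i].round(),st[i,4],"rect",[np.round(x,1) for x in cv2.minAreaRect((q[:,:2]*1000).astype(np.float32))],"z",np.percentile(q[:,2],[5,50,95]).round(4))
E
python3 - <<'E'
from h import *
p,d,wp=snap("wrist","pics/w5.png");print(wp[0],wp[1][:,0])
C=cloud("wrist",d,wp);objs(C,0,.003,.02)
p,d,wp=snap("top","pics/t2.png");C=cloud("top",d)
for i in(0,):
    q=C[225:262,300:336].reshape(-1,3);print(np.percentile(q[:,2],[1,5,25,50,75,95]))
E
```

```text
[0.37903576 0.24089704 0.04738376] [-0.9917524   0.12812044  0.0035107 ]
[ 53. 140.] 3016 rect [array([285.6,  90.2]), array([42.4, 92. ]), np.float64(87.6)] z [0.0041 0.0098 0.0186]
[332. 217.] 1652 rect [array([353. , 247.2]), array([11.5, 55.1]), np.float64(82.7)] z [0.0068 0.0099 0.0114]
[423. 229.] 2875 rect [array([368.1, 301.5]), array([25.1, 43.3]), np.float64(70.0)] z [0.0074 0.0131 0.0166]
[-0.00357184 -0.00095549  0.00267782  0.00544535  0.00933132  0.04824622]
```

Emit:
{"method": "drive_tool", "body": {
  "rows": [
    {"tx":-0.1,"ty":0.25,"tz":2.2,"ax":0,"ay":0,"az":0,"claw":4.5},
    {"tx":0,"ty":0,"tz":2.1,"ax":0,"ay":0,"az":0,"claw":4.5},
    {"tx":0,"ty":0,"tz":0,"ax":0,"ay":0,"az":0,"claw":4.5},
    {"tx":0,"ty":0,"tz":0,"ax":0,"ay":0,"az":0,"claw":0},
    {"tx":0,"ty":0,"tz":0,"ax":0,"ay":0,"az":0,"claw":0},
    {"tx":0,"ty":0,"tz":0,"ax":0,"ay":0,"az":0,"claw":0},
    {"tx":0,"ty":0,"tz":0,"ax":0,"ay":0,"az":0,"claw":0},
    {"tx":0,"ty":0,"tz":0,"ax":0,"ay":0,"az":0,"claw":0},
    {"tx":0,"ty":0,"tz":0,"ax":0,"ay":0,"az":0,"claw":0},
    {"tx":0,"ty":0,"tz":0,"ax":0,"ay":0,"az":0,"claw":0}
  ]
}}

```text
time_s: 7.73
tcp_pos: [0.3823, 0.2451, 0.0071]
ee_rot: [[-0.992, 0.126, 0.001], [0.126, 0.992, 0.001], [-0.001, 0.001, -1.0]]
wrist_force: [-2.0, -0.2, 4.4]
gripper_width: 0.114
gripper_force: 30.0
```

Emit:
{"method": "drive_tool", "body": {
  "rows": [
    {"tx":0,"ty":0,"tz":0,"ax":0,"ay":0,"az":0,"claw":0},
    {"tx":0,"ty":0,"tz":0,"ax":0,"ay":0,"az":0,"claw":0},
    {"tx":0,"ty":0,"tz":-3,"ax":0,"ay":0,"az":0,"claw":0},
    {"tx":0,"ty":0,"tz":-4,"ax":0,"ay":0,"az":0,"claw":0},
    {"tx":0,"ty":0,"tz":-4,"ax":0,"ay":0,"az":0,"claw":0},
    {"tx":0,"ty":0,"tz":0,"ax":0,"ay":0,"az":0,"claw":0}
  ]
}}

```text
time_s: 8.23
tcp_pos: [0.3857, 0.2484, 0.1236]
ee_rot: [[-0.992, 0.124, 0.011], [0.124, 0.992, 0.011], [-0.009, 0.012, -1.0]]
wrist_force: [1.4, -0.0, 0.8]
gripper_width: 0.114
gripper_force: 29.6
```

Emit:
{"method": "drive_tool", "body": {
  "rows": [
    {"tx":-1.5,"ty":-3.53,"tz":0,"ax":0,"ay":0,"az":0,"claw":0},
    {"tx":-1.5,"ty":-3.53,"tz":0,"ax":0,"ay":0,"az":0,"claw":0},
    {"tx":-1.5,"ty":-3.53,"tz":0,"ax":0,"ay":0,"az":0,"claw":0},
    {"tx":-1.5,"ty":-3.53,"tz":0,"ax":0,"ay":0,"az":0,"claw":0},
    {"tx":-1.5,"ty":-3.53,"tz":0,"ax":0,"ay":0,"az":0,"claw":0},
    {"tx":-1.5,"ty":-3.53,"tz":0,"ax":0,"ay":0,"az":-0.102,"claw":0},
    {"tx":0,"ty":0,"tz":0,"ax":0,"ay":0,"az":-0.102,"claw":0},
    {"tx":0,"ty":0,"tz":0,"ax":0,"ay":0,"az":-0.102,"claw":0},
    {"tx":0,"ty":0,"tz":0,"ax":0,"ay":0,"az":-0.102,"claw":0},
    {"tx":0,"ty":0,"tz":0,"ax":0,"ay":0,"az":0,"claw":0}
  ]
}}

```text
time_s: 9.07
tcp_pos: [0.4441, 0.0248, 0.1163]
ee_rot: [[-0.962, -0.273, -0.001], [-0.273, 0.962, -0.0], [0.001, 0.0, -1.0]]
wrist_force: [-0.1, 0.3, -0.0]
gripper_width: 0.115
gripper_force: 29.6
```

Run:
```python
from h import *
p,d,wp=snap("wrist","pics/w6.png");print(wp[0],wp[1][:,0],sense()["gripper_force"],sense()["gripper_width"])
C=cloud("wrist",d,wp);t=(C-wp[0])@wp[1]
k=(abs(t[...,1])<.012)&(t[...,2]>-.03)&(t[...,2]<.015);k[270:]=0
q=t[k];print(len(q),np.percentile(q[:,0],[1,50,99]),np.percentile(q[:,1],[1,50,99]),np.percentile(q[:,2],[1,50,99]))
x=C[80:262,150:520].reshape(-1,3);r=np.hypot(x[:,0]-.442,x[:,1]-.035);x=x[(r<.056)&(x[:,2]<.03)]
print(np.percentile(x[:,2],[5,25,50,75,95,99]));y=x[x[:,2]>.011];print(len(y),cv2.minAreaRect((y[:,:2]*1000).astype(np.float32)))
```

```text
[0.44407154 0.0248251  0.11626022] [-9.61908477e-01 -2.73371146e-01  5.45668248e-04] 29.64536726474762 0.11449590769842899
2388 [0.01008944 0.03427351 0.05773897] [-0.00837827 -0.00182562  0.00950093] [-0.00481378 -0.00259334  0.00176731]
[0.00276918 0.00346509 0.00399633 0.0046516  0.01536739 0.0163403 ]
1269 ((423.8154296875, 41.20015335083008), (73.66508483886719, 11.85139274597168), 16.36353874206543)
```

Emit:
{"method": "drive_tool", "body": {
  "rows": [
    {"tx":-0.2,"ty":-0.3,"tz":3,"ax":0,"ay":0,"az":0,"claw":0},
    {"tx":0,"ty":0,"tz":3,"ax":0,"ay":0,"az":0,"claw":0},
    {"tx":0,"ty":0,"tz":3,"ax":0,"ay":0,"az":0,"claw":0},
    {"tx":0,"ty":0,"tz":0,"ax":0,"ay":0,"az":0,"claw":0},
    {"tx":0,"ty":0,"tz":0,"ax":0,"ay":0,"az":0,"claw":2.8},
    {"tx":0,"ty":0,"tz":0,"ax":0,"ay":0,"az":0,"claw":2.8},
    {"tx":0,"ty":0,"tz":0,"ax":0,"ay":0,"az":0,"claw":2.8},
    {"tx":0,"ty":0,"tz":-4,"ax":0,"ay":0,"az":0,"claw":2.8},
    {"tx":0,"ty":0,"tz":-4,"ax":0,"ay":0,"az":0,"claw":2.8},
    {"tx":0,"ty":0,"tz":-4,"ax":0,"ay":0,"az":0,"claw":2.8}
  ]
}}

```text
time_s: 9.95
tcp_pos: [0.4468, 0.0229, 0.1494]
ee_rot: [[-0.962, -0.273, 0.001], [-0.273, 0.962, 0.0], [-0.001, -0.0, -1.0]]
wrist_force: [1.3, -0.4, 0.2]
gripper_width: 0.315
gripper_force: 0.0
```

Emit:
{"method": "drive_tool", "body": {
  "rows": [
    {"tx":-1.63,"ty":3.32,"tz":-0.5,"ax":0,"ay":0,"az":0,"claw":6.5},
    {"tx":-1.63,"ty":3.32,"tz":-0.5,"ax":0,"ay":0,"az":0,"claw":6.5},
    {"tx":-1.63,"ty":3.32,"tz":-0.5,"ax":0,"ay":0,"az":0,"claw":6.5},
    {"tx":-1.63,"ty":3.32,"tz":-0.5,"ax":0,"ay":0,"az":0,"claw":6.5},
    {"tx":-1.63,"ty":3.32,"tz":-0.5,"ax":0,"ay":0,"az":0,"claw":6.5},
    {"tx":-1.63,"ty":3.32,"tz":-0.5,"ax":0,"ay":0,"az":0,"claw":6.5}
  ]
}}

```text
time_s: 10.45
tcp_pos: [0.4868, 0.2433, 0.1793]
ee_rot: [[-0.962, -0.273, 0.003], [-0.273, 0.962, 0.003], [-0.003, 0.002, -1.0]]
wrist_force: [0.5, -0.9, -0.3]
gripper_width: 0.683
gripper_force: 0.0
```

Run:
```python
from h import *
p,d,wp=snap("top","pics/t3.png");C=cloud("top",d)
x=C[222:262,296:340].reshape(-1,3);r=np.hypot(x[:,0]-.442,x[:,1]-.035);x=x[(r<.057)]
print(len(x),np.percentile(x[:,2],[5,50,75,95,99]))
cv2.imwrite("pics/t3c.png",cv2.resize(p[190:300,165:365],(800,440),interpolation=cv2.INTER_CUBIC))
b=C[180:330,0:260].reshape(-1,3);b=b[(b[:,2]>.06)&(b[:,2]<.4)&(b[:,1]>.42)]
r=np.hypot(b[:,0]-.5133,b[:,1]-.387);i=r.argsort()[:400:40];print(b[i].round(3))
for nm,(u,v) in dict(bar=(202,220)).items(): print(C[v,u])
p,d,wp=snap("wrist","pics/w7.png");print(wp[0])
C=cloud("wrist",d,wp);objs(C,0,.003,.03)
B=C[:255].reshape(-1,3);B=B[(B[:,2]>.045)&(B[:,2]<.066)&(B[:,1]>.3)]
print("bar",len(B),cv2.minAreaRect((B[:,:2]*1000).astype(np.float32)))
```

```text
1079 [-0.00064583  0.00566579  0.01063373  0.0184809   0.0216916 ]
[[0.505 0.5   0.1  ]
 [0.486 0.506 0.123]
 [0.495 0.512 0.121]
 [0.491 0.518 0.129]
 [0.476 0.521 0.132]
 [0.483 0.529 0.142]
 [0.468 0.531 0.133]
 [0.474 0.539 0.144]
 [0.455 0.538 0.144]
 [0.48  0.55  0.145]]
[0.41995796 0.26477793 0.50905641]
[0.48986838 0.24936761 0.18034713]
[419.  11.] 1762 rect [array([295.6, 279.3]), array([25.9, 80.1]), np.float64(12.1)] z [0.007  0.0269 0.0294]
[96. 98.] 13730 rect [array([444.3,  22. ]), array([124.8, 100.8]), np.float64(9.9)] z [0.0033 0.0085 0.0255]
[179. 115.] 1379 rect [array([437.9,  85.6]), array([120.8,  37.6]), np.float64(4.5)] z [0.0089 0.0163 0.0283]
[405. 122.] 2234 rect [array([384.7, 295.2]), array([24.3, 78.3]), np.float64(69.9)] z [0.0042 0.0105 0.0163]
[594. 183.] 3745 rect [array([385.8, 490.4]), array([ 16.1, 172. ]), np.float64(83.1)] z [0.0056 0.0157 0.0282]
[ 32. 209.] 2602 rect [array([558.6, -34.4]), array([131.2,   4.4]), np.float64(37.1)] z [0.0045 0.0157 0.0281]
[238. 196.] 1830 rect [array([497.7, 158.8]), array([24.5, 77.8]), np.float64(84.9)] z [0.0044 0.0106 0.0164]
[450. 240.] 4889 rect [array([472.5, 374.9]), array([ 51.5, 130.9]), np.float64(16.1)] z [0.0193 0.0207 0.0219]
bar 1992 ((404.3123474121094, 491.9139099121094), (6.711848258972168, 93.85841369628906), 85.23117065429688)
```

View pics/t3c.png

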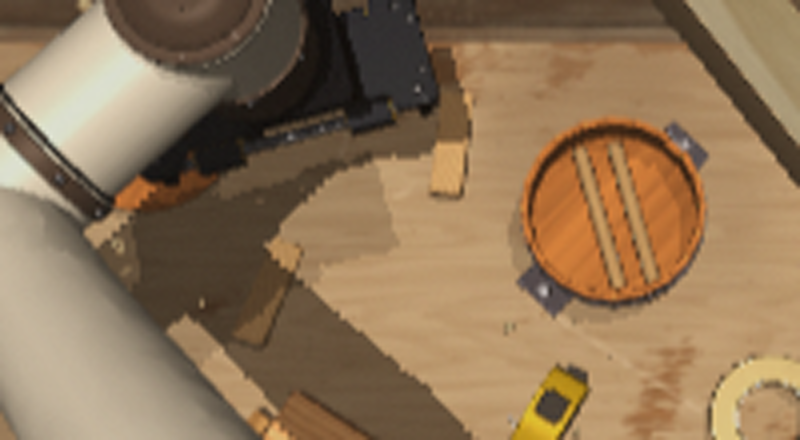

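Both dowels lie in the tub. Now the lid.

Emit:
{"method": "drive_tool", "body": {
  "rows": [
    {"tx":-1.64,"ty":3.32,"tz":0,"ax":0,"ay":0,"az":0,"claw":6.5},
    {"tx":-1.64,"ty":3.32,"tz":0,"ax":0,"ay":0,"az":0,"claw":6.5},
    {"tx":-1.64,"ty":3.32,"tz":0,"ax":0,"ay":0,"az":0,"claw":6.5},
    {"tx":-1.64,"ty":3.32,"tz":0,"ax":0,"ay":0,"az":-0.1184,"claw":6.5},
    {"tx":0,"ty":0,"tz":1,"ax":0,"ay":0,"az":-0.1184,"claw":6.5},
    {"tx":0,"ty":0,"tz":1,"ax":0,"ay":0,"az":-0.1184,"claw":6.5},
    {"tx":0,"ty":0,"tz":1,"ax":0,"ay":0,"az":-0.1184,"claw":6.5},
    {"tx":0,"ty":0,"tz":1,"ax":0,"ay":0,"az":-0.1184,"claw":6.5},
    {"tx":0,"ty":0,"tz":1,"ax":0,"ay":0,"az":-0.1184,"claw":6.5},
    {"tx":0,"ty":0,"tz":1,"ax":0,"ay":0,"az":-0.1184,"claw":6.5}
  ]
}}

```text
time_s: 11.38
tcp_pos: [0.5136, 0.3866, 0.118]
ee_rot: [[-0.444, -0.896, 0.001], [-0.896, 0.444, 0.002], [-0.002, -0.0, -1.0]]
wrist_force: [0.2, 0.4, -0.1]
gripper_width: 0.745
gripper_force: 0.0
```

Emit:
{"method": "drive_tool", "body": {
  "rows": [
    {"tx":0,"ty":0,"tz":0,"ax":0,"ay":0,"az":0,"claw":6.5},
    {"tx":0,"ty":0,"tz":0,"ax":0,"ay":0,"az":0,"claw":6.5}
  ]
}}

```text
time_s: 11.55
tcp_pos: [0.5136, 0.3865, 0.1176]
ee_rot: [[-0.452, -0.892, 0.0], [-0.892, 0.452, 0.0], [-0.0, -0.0, -1.0]]
wrist_force: [0.8, 0.2, 0.1]
gripper_width: 0.749
gripper_force: 0.0
```

Run:
```python
from h import *
p,d,wp=snap("wrist","pics/w8.png");print(wp[0],wp[1].round(3)[:,0])
C=cloud("wrist",d,wp);t=(C-wp[0])@wp[1]
k=(C[...,2]>.05)&(C[...,2]<.066)&(abs(t[...,1])<.03)&(abs(t[...,0])<.06);k[262:]=0
q=t[k];print(len(q),cv2.minAreaRect((q[:,:2]*1000).astype(np.float32)),np.median(q[:,1]))
```

```text
[0.51357404 0.38648193 0.11764591] [-0.452 -0.892 -0.   ]
1405 ((15.385652542114258, 0.6774158477783203), (15.455105781555176, 42.48041915893555), 89.9887466430664) 0.0006209743580268263
```

Emit:
{"method": "drive_tool", "body": {
  "rows": [
    {"tx":0,"ty":0,"tz":2.8,"ax":0,"ay":0,"az":0,"claw":6.5},
    {"tx":0,"ty":0.07,"tz":2.8,"ax":0,"ay":0,"az":0,"claw":6.5},
    {"tx":0,"ty":0,"tz":2.6,"ax":0,"ay":0,"az":0,"claw":6.5},
    {"tx":0,"ty":0,"tz":0,"ax":0,"ay":0,"az":0,"claw":6.5},
    {"tx":0,"ty":0,"tz":0,"ax":0,"ay":0,"az":0,"claw":0},
    {"tx":0,"ty":0,"tz":0,"ax":0,"ay":0,"az":0,"claw":0},
    {"tx":0,"ty":0,"tz":0,"ax":0,"ay":0,"az":0,"claw":0},
    {"tx":0,"ty":0,"tz":0,"ax":0,"ay":0,"az":0,"claw":0},
    {"tx":0,"ty":0,"tz":0,"ax":0,"ay":0,"az":0,"claw":0},
    {"tx":0,"ty":0,"tz":0,"ax":0,"ay":0,"az":0,"claw":0}
  ]
}}

```text
time_s: 12.43
tcp_pos: [0.5133, 0.3877, 0.0356]
ee_rot: [[-0.449, -0.893, 0.001], [-0.893, 0.449, 0.001], [-0.002, -0.0, -1.0]]
wrist_force: [0.9, 0.3, -0.2]
gripper_width: 0.377
gripper_force: 0.0
```

Emit:
{"method": "drive_tool", "body": {
  "rows": [
    {"tx":0,"ty":0,"tz":0,"ax":0,"ay":0,"az":0,"claw":0},
    {"tx":0,"ty":0,"tz":0,"ax":0,"ay":0,"az":0,"claw":0},
    {"tx":0,"ty":0,"tz":0,"ax":0,"ay":0,"az":0,"claw":0},
    {"tx":0,"ty":0,"tz":0,"ax":0,"ay":0,"az":0,"claw":0}
  ]
}}

```text
time_s: 12.77
tcp_pos: [0.5129, 0.3874, 0.0347]
ee_rot: [[-0.449, -0.894, -0.0], [-0.894, 0.449, -0.0], [0.0, 0.0, -1.0]]
wrist_force: [-2.3, 1.2, 1.8]
gripper_width: 0.177
gripper_force: 30.0
```

Emit:
{"method": "drive_tool", "body": {
  "rows": [
    {"tx":0,"ty":0,"tz":-2,"ax":0,"ay":0,"az":0,"claw":0},
    {"tx":0,"ty":0,"tz":-3,"ax":0,"ay":0,"az":0,"claw":0},
    {"tx":0,"ty":0,"tz":-3,"ax":0,"ay":0,"az":0,"claw":0},
    {"tx":0,"ty":0,"tz":-3,"ax":0,"ay":0,"az":0,"claw":0},
    {"tx":0,"ty":0,"tz":-3,"ax":0,"ay":0,"az":0,"claw":0},
    {"tx":0,"ty":0,"tz":0,"ax":0,"ay":0,"az":0,"claw":0},
    {"tx":0,"ty":0,"tz":0,"ax":0,"ay":0,"az":0,"claw":0}
  ]
}}

```text
time_s: 13.35
tcp_pos: [0.5133, 0.3879, 0.1761]
ee_rot: [[-0.449, -0.893, 0.002], [-0.893, 0.449, 0.003], [-0.004, -0.0, -1.0]]
wrist_force: [-0.8, -0.8, -3.7]
gripper_width: 0.185
gripper_force: 30.0
```

```bash
cat > lid.py <<'E'
from h import *
p,d,wp=snap("wrist","pics/wl.png");s=sense();print(wp[0],wp[1].round(3).tolist(),s["gripper_force"],s["gripper_width"],np.round(s["joints"],1))
C=cloud("wrist",d,wp);t=(C-wp[0])@wp[1]
k=(t[...,2]>.006)&(t[...,2]<.02)&(np.hypot(t[...,0],t[...,1])<.085);k[262:]=0
k=cv2.morphologyEx(k.astype(np.uint8),cv2.MORPH_OPEN,np.ones((3,3)))>0
q=t[k];f=np.linalg.lstsq(np.c_[q[:,:2],np.ones(len(q))],q[:,2],rcond=None)[0];print("disc plane",len(q),f)
cs,_=cv2.findContours(k.astype(np.uint8),cv2.RETR_EXTERNAL,cv2.CHAIN_APPROX_NONE);c=max(cs,key=cv2.contourArea)[:,0]
e=t[c[:,1],c[:,0],:2];e=e[(np.hypot(*e.T)>.055)&(c[:,1]<255)]
for i in range(4):
    A=np.c_[2*e,np.ones(len(e))];x=np.linalg.lstsq(A,(e**2).sum(1),rcond=None)[0];R=np.sqrt(x[2]+x[:2]@x[:2])
    r=np.hypot(*(e-x[:2]).T)-R;e=e[abs(r)<max(.0015,2*r.std())]
print("lid centre in tool",x[:2],"R",R,len(e))
b=t[(abs(t[...,0])<.06)&(abs(t[...,1])<.03)&(t[...,2]<-.018)&(t[...,2]>-.035)]
if len(b): print("bar xmax",np.percentile(b[:,0],[1,99]),np.percentile(b[:,2],[50]))
E
python3 lid.py
```

```text
[0.51333376 0.38785938 0.17612552] [[-0.449, -0.893, 0.002], [-0.893, 0.449, 0.003], [-0.004, -0.0, -1.0]] 29.999295584857464 0.17912157136125625 [ 51.4  25.7  -0.9  -0.1 -63.4 -78.1]
disc plane 18719 [0.00054267 0.00157841 0.01392508]
lid centre in tool [-0.00048655 -0.00089809] R 0.0680150113602222 315
bar xmax [-0.02062362  0.03697032] [-0.02555336]
```

Emit:
{"method": "drive_tool", "body": {
  "rows": [
    {"tx":3.47,"ty":-0.95,"tz":0,"ax":0,"ay":0,"az":0,"claw":0},
    {"tx":3.47,"ty":-0.95,"tz":0,"ax":0,"ay":0,"az":0,"claw":0},
    {"tx":3.47,"ty":-0.95,"tz":0,"ax":0,"ay":0,"az":0,"claw":0},
    {"tx":3.47,"ty":-0.95,"tz":0,"ax":0,"ay":0,"az":0,"claw":0},
    {"tx":3.47,"ty":-0.95,"tz":0,"ax":0,"ay":0,"az":0,"claw":0},
    {"tx":3.47,"ty":-0.95,"tz":0,"ax":0,"ay":0,"az":0,"claw":0},
    {"tx":3.47,"ty":-0.95,"tz":0,"ax":0,"ay":0,"az":0,"claw":0},
    {"tx":3.47,"ty":-0.95,"tz":0,"ax":0,"ay":0,"az":0,"claw":0},
    {"tx":3.47,"ty":-0.95,"tz":0,"ax":0,"ay":0,"az":0,"claw":0},
    {"tx":3.47,"ty":-0.95,"tz":0,"ax":0,"ay":0,"az":0,"claw":0}
  ]
}}

```text
time_s: 14.23
tcp_pos: [0.4398, 0.0326, 0.1726]
ee_rot: [[-0.449, -0.894, -0.004], [-0.894, 0.449, -0.001], [0.003, 0.003, -1.0]]
wrist_force: [1.6, 0.5, -2.8]
gripper_width: 0.18
gripper_force: 30.0
```

Emit:
{"method": "drive_tool", "body": {
  "rows": [
    {"tx":0,"ty":0,"tz":0,"ax":0,"ay":0,"az":0.117,"claw":0},
    {"tx":0,"ty":0,"tz":0,"ax":0,"ay":0,"az":0.117,"claw":0},
    {"tx":0,"ty":0,"tz":0,"ax":0,"ay":0,"az":0.117,"claw":0},
    {"tx":0,"ty":0,"tz":0,"ax":0,"ay":0,"az":0.117,"claw":0},
    {"tx":0,"ty":0,"tz":0,"ax":0,"ay":0,"az":0.117,"claw":0},
    {"tx":0,"ty":0,"tz":0,"ax":0,"ay":0,"az":0.117,"claw":0},
    {"tx":0,"ty":0,"tz":0,"ax":0,"ay":0,"az":0.117,"claw":0},
    {"tx":0,"ty":0,"tz":0,"ax":0,"ay":0,"az":0,"claw":0},
    {"tx":0,"ty":0,"tz":0,"ax":0,"ay":0,"az":0,"claw":0}
  ]
}}

```text
time_s: 14.98
tcp_pos: [0.441, 0.0342, 0.173]
ee_rot: [[-0.959, -0.285, -0.003], [-0.285, 0.959, -0.001], [0.004, -0.0, -1.0]]
wrist_force: [0.0, -0.4, -2.7]
gripper_width: 0.179
gripper_force: 30.0
```

```bash
cat lid.py > l2.py
cat >> l2.py <<'E'
print("lid centre world",wp[0]+wp[1]@np.r_[x[:2],.014])
def rim(X,c):
    m=(X[:,2]>.055)&(X[:,2]<.067)&(abs(np.hypot(*(X[:,:2]-c).T)-.0645)<.008);r=X[m][:,:2]
    for i in range(6):
        s=np.linalg.lstsq(np.c_[2*r,np.ones(len(r))],(r**2).sum(1),rcond=None)[0];R=np.sqrt(s[2]+s[:2]@s[:2]);e=np.hypot(*(r-s[:2]).T)-R;r=r[abs(e)<.0035]
    return s[:2],R,len(r)
c0=np.array([.442,.035]);print("now",rim(C[:262].reshape(-1,3),c0))
from station import *
p,d=capture("side");cv2.imwrite("pics/s3.png",p[:,:,::-1])
print("side",rim(cloud("side",d).reshape(-1,3),c0))
z=np.load("w2wp.npz");print("w2",rim(cloud("wrist",np.load("w2d.npy"),(z["arr_0"],z["arr_1"])).reshape(-1,3),c0))
print("top0",rim(cloud("top",np.load("top0.npy")).reshape(-1,3),c0))
E
python3 l2.py
```

```text
[0.44097519 0.03422882 0.17304854] [[-0.959, -0.285, -0.003], [-0.285, 0.959, -0.001], [0.004, -0.0, -1.0]] 29.99652849510312 0.17979235551228745 [ 25.6   6.9 -28.   -0.  -55.2 -99. ]
disc plane 18775 [-0.0002496   0.00331507  0.01381131]
lid centre in tool [-0.00141634 -0.00214298] R 0.06795153937203746 308
bar xmax [-0.02174517  0.03592265] [-0.02568381]
lid centre world [0.44289549 0.03256155 0.15904386]
now (array([0.44347793, 0.03439712]), np.float64(0.06861903460966906), 20)
side (array([0.44188307, 0.03907272]), np.float64(0.06482689615618632), 176)
w2 (array([0.44144191, 0.0351335 ]), np.float64(0.06458491700918824), 1713)
top0 (array([0.43906746, 0.03810006]), np.float64(0.06464329594310379), 229)
```

Emit:
{"method": "drive_tool", "body": {
  "rows": [
    {"tx":-0.07,"ty":0.22,"tz":2.5,"ax":0,"ay":0,"az":0,"claw":0},
    {"tx":0,"ty":0,"tz":2.5,"ax":0,"ay":0,"az":0,"claw":0},
    {"tx":0,"ty":0,"tz":2.2,"ax":0,"ay":0,"az":0,"claw":0},
    {"tx":0,"ty":0,"tz":0,"ax":0,"ay":0,"az":0,"claw":0},
    {"tx":0,"ty":0,"tz":0,"ax":0,"ay":0,"az":0,"claw":0},
    {"tx":0,"ty":0,"tz":0.3,"ax":0,"ay":0,"az":0,"claw":0},
    {"tx":0,"ty":0,"tz":0.3,"ax":0,"ay":0,"az":0,"claw":0},
    {"tx":0,"ty":0,"tz":0.3,"ax":0,"ay":0,"az":0,"claw":0},
    {"tx":0,"ty":0,"tz":0,"ax":0,"ay":0,"az":0,"claw":0},
    {"tx":0,"ty":0,"tz":0,"ax":0,"ay":0,"az":0,"claw":0}
  ]
}}

```text
time_s: 15.92
tcp_pos: [0.4429, 0.0372, 0.0943]
ee_rot: [[-0.959, -0.283, 0.002], [-0.283, 0.959, 0.001], [-0.002, 0.0, -1.0]]
wrist_force: [-0.2, -0.7, 0.1]
gripper_width: 0.179
gripper_force: 30.0
```

Emit:
{"method": "drive_tool", "body": {
  "rows": [
    {"tx":0,"ty":0,"tz":0.2,"ax":0,"ay":0,"az":0,"claw":0},
    {"tx":0,"ty":0,"tz":0.2,"ax":0,"ay":0,"az":0,"claw":0},
    {"tx":0,"ty":0,"tz":0,"ax":0,"ay":0,"az":0,"claw":0},
    {"tx":0,"ty":0,"tz":0,"ax":0,"ay":0,"az":0,"claw":0}
  ]
}}

```text
time_s: 16.25
tcp_pos: [0.4403, 0.0363, 0.0902]
ee_rot: [[-0.959, -0.283, -0.004], [-0.283, 0.959, -0.001], [0.004, -0.0, -1.0]]
wrist_force: [-7.8, 1.3, 8.2]
gripper_width: 0.181
gripper_force: 30.0
```

```bash
python3 l2.py
python3 - <<'E'
from station import *;s=sense();print(s["wrist_force"],s["moment"],s["tcp_pos"])
E
```

```text
[0.44026202 0.03633037 0.09023808] [[-0.959, -0.283, -0.004], [-0.283, 0.959, -0.001], [0.004, -0.0, -1.0]] 30.00786225311458 0.18119724767682333 [ 25.9  13.4 -34.6  -0.  -42.2 -99.5]
disc plane 17445 [0.08097706 0.01188245 0.0136171 ]
lid centre in tool [-0.00439536 -0.00241709] R 0.06822946152581269 303
bar xmax [-0.02021864  0.03636127] [-0.02483393]
lid centre world [0.44511144 0.03523597 0.07622212]
now (array([0.44448131, 0.03572848]), np.float64(0.06910460080213865), 508)
side (array([0.44225109, 0.03637259]), np.float64(0.06533350243705191), 112)
w2 (array([0.44144746, 0.03513193]), np.float64(0.06458491702927341), 1713)
top0 (array([0.43906746, 0.03810006]), np.float64(0.06464329594310379), 229)
[-7.25833463  1.19474205  8.57992856] [0.33548256 1.93290164 0.08382755] [0.44026441 0.03633713 0.09023905]
```

The lid leans about 0.08 rad with its far (key) side boss caught on the rim, so I'll shift it toward the robot.

Emit:
{"method": "drive_tool", "body": {
  "rows": [
    {"tx":0,"ty":0,"tz":-0.4,"ax":0,"ay":0,"az":0,"claw":0},
    {"tx":0.15,"ty":0,"tz":0,"ax":0,"ay":0,"az":0,"claw":0},
    {"tx":0.15,"ty":0,"tz":0,"ax":0,"ay":0,"az":0,"claw":0},
    {"tx":0,"ty":0,"tz":0.2,"ax":0,"ay":0,"az":0,"claw":0},
    {"tx":0,"ty":0,"tz":0.2,"ax":0,"ay":0,"az":0,"claw":0},
    {"tx":0,"ty":0,"tz":0,"ax":0,"ay":0,"az":0,"claw":0},
    {"tx":0,"ty":0,"tz":0,"ax":0,"ay":0,"az":0,"claw":0}
  ]
}}

```text
time_s: 16.93
tcp_pos: [0.4387, 0.0361, 0.0896]
ee_rot: [[-0.959, -0.282, -0.001], [-0.282, 0.959, -0.0], [0.001, 0.0, -1.0]]
wrist_force: [-4.3, 1.6, 4.7]
gripper_width: 0.185
gripper_force: 30.0
```

```bash
python3 l2.py|head -6
python3 - <<'E'
from station import *;s=sense();print(s["wrist_force"],s["moment"],s["tcp_pos"])
E
```

```text
[0.43868293 0.03605329 0.08955702] [[-0.959, -0.282, -0.001], [-0.282, 0.959, -0.0], [0.001, 0.0, -1.0]] 30.041301744058728 0.17921250086870658 [ 26.   13.2 -34.9  -0.  -41.9 -99.6]
disc plane 17365 [0.08371812 0.01623142 0.01359734]
lid centre in tool [-0.0048976  -0.00263858] R 0.06846145884991274 309
bar xmax [-0.02027929  0.03639896] [-0.02481693]
lid centre world [0.44410663 0.03489937 0.07554985]
now (array([0.44402176, 0.03546265]), np.float64(0.06933654853901756), 136)
[-4.66013259  2.44111036  4.71118556] [0.50286336 1.22758781 0.01634689] [0.43870612 0.03604225 0.08957022]
```

Emit:
{"method": "drive_tool", "body": {
  "rows": [
    {"tx":0,"ty":0,"tz":-0.6,"ax":0,"ay":0,"az":0,"claw":0},
    {"tx":0,"ty":0,"tz":-0.6,"ax":0,"ay":0,"az":0,"claw":0},
    {"tx":0,"ty":0,"tz":0,"ax":0,"ay":0.084,"az":0,"claw":0},
    {"tx":0,"ty":0,"tz":0,"ax":-0.01,"ay":0,"az":0,"claw":0},
    {"tx":0,"ty":0,"tz":0,"ax":0,"ay":0,"az":0,"claw":0},
    {"tx":0,"ty":0,"tz":0,"ax":0,"ay":0,"az":0,"claw":0}
  ]
}}

```text
time_s: 17.53
tcp_pos: [0.4391, 0.0358, 0.1013]
ee_rot: [[-0.956, -0.28, -0.083], [-0.28, 0.96, -0.014], [0.083, 0.01, -0.996]]
wrist_force: [-1.0, 0.3, -2.2]
gripper_width: 0.18
gripper_force: 30.0
```

```bash
cat > l3.py <<'E'
exec(open("lid.py").read().split("b=t[")[0])
n=wp[1]@np.r_[-f[:2],1];n/=-np.linalg.norm(n)
ct=wp[0]+wp[1]@np.r_[x[:2],f[:2]@x[:2]+f[2]];o=ct-.022*n
print("normal",n.round(3),"lid origin",o.round(4),"disc level err in tool f",f[:2].round(3),"F",np.round(s["wrist_force"],1),"M",np.round(s["moment"],2))
S=C[(np.hypot(C[...,0]-ct[0],C[...,1]-ct[1])<.08)]
E
python3 l3.py
```

```text
[0.43912324 0.03582865 0.10127961] [[-0.956, -0.28, -0.083], [-0.28, 0.96, -0.014], [0.083, 0.01, -0.996]] 29.96140834875405 0.1770823442727686 [ 25.   14.5 -30.3  -1.7 -49.8 -97.5]
disc plane 17579 [0.07470591 0.01125307 0.01365517]
lid centre in tool [-0.00416323 -0.00246329] R 0.06819243612291431 295
normal [0.008 0.003 1.   ] lid origin [0.4425 0.0344 0.0656] disc level err in tool f [0.075 0.011] F [ 0.4 -0.  -3. ] M [ 0.04 -0.14  0.  ]
```

Emit:
{"method": "drive_tool", "body": {
  "rows": [
    {"tx":-0.04,"ty":0,"tz":0.4,"ax":0,"ay":0,"az":0,"claw":0},
    {"tx":-0.03,"ty":0,"tz":0.4,"ax":0,"ay":0,"az":0,"claw":0},
    {"tx":-0.03,"ty":0,"tz":0.3,"ax":0,"ay":0,"az":0,"claw":0},
    {"tx":0,"ty":0,"tz":0.1,"ax":0,"ay":0,"az":0,"claw":0},
    {"tx":0,"ty":0,"tz":0,"ax":0,"ay":0,"az":0,"claw":0},
    {"tx":0,"ty":0,"tz":0,"ax":0,"ay":0,"az":0,"claw":0}
  ]
}}

```text
time_s: 18.08
tcp_pos: [0.4392, 0.0362, 0.0894]
ee_rot: [[-0.956, -0.282, -0.083], [-0.281, 0.959, -0.014], [0.084, 0.01, -0.996]]
wrist_force: [0.5, 0.5, -2.6]
gripper_width: 0.18
gripper_force: 30.0
```

```bash
python3 l3.py
```

```text
[0.43924288 0.03622341 0.08944458] [[-0.956, -0.282, -0.083], [-0.281, 0.959, -0.014], [0.084, 0.01, -0.996]] 29.961261581629515 0.18049461080124912 [ 25.   15.6 -31.   -1.7 -48.1 -97.4]
disc plane 17569 [0.0749247  0.01139416 0.01364438]
lid centre in tool [-0.0041337  -0.00250773] R 0.06807813123527148 313
normal [0.008 0.004 1.   ] lid origin [0.4426 0.0347 0.0538] disc level err in tool f [0.075 0.011] F [-0.5  0.4 -2.1] M [ 0.09 -0.24 -0.07]
```

The lid went in freely. A little lower, for contact.

Emit:
{"method": "drive_tool", "body": {
  "rows": [
    {"tx":0,"ty":0,"tz":0.1,"ax":0,"ay":0,"az":0,"claw":0},
    {"tx":0,"ty":0,"tz":0.1,"ax":0,"ay":0,"az":0,"claw":0},
    {"tx":0,"ty":0,"tz":0,"ax":0,"ay":0,"az":0,"claw":0},
    {"tx":0,"ty":0,"tz":0,"ax":0,"ay":0,"az":0,"claw":0},
    {"tx":0,"ty":0,"tz":0,"ax":0,"ay":0,"az":0,"claw":0}
  ]
}}

```text
time_s: 18.55
tcp_pos: [0.4389, 0.0361, 0.0878]
ee_rot: [[-0.956, -0.281, -0.083], [-0.281, 0.96, -0.014], [0.084, 0.01, -0.996]]
wrist_force: [-3.1, -0.3, 3.6]
gripper_width: 0.178
gripper_force: 30.0
```

```bash
python3 l3.py
```

```text
[0.4389108  0.03608106 0.08783548] [[-0.956, -0.281, -0.083], [-0.281, 0.96, -0.014], [0.084, 0.01, -0.996]] 29.958121553063393 0.18429479090466924 [ 25.   15.7 -31.1  -1.7 -47.8 -97.4]
disc plane 16830 [0.09128248 0.01027167 0.0136805 ]
lid centre in tool [-0.00681788 -0.00259456] R 0.06912777366235347 307
normal [-0.007 -0.002  1.   ] lid origin [0.4452 0.0354 0.0523] disc level err in tool f [0.091 0.01 ] F [-3.4 -0.5  3.2] M [0.01 0.49 0.01]
```

Emit:
{"method": "drive_tool", "body": {
  "rows": [
    {"tx":0,"ty":0,"tz":0,"ax":0,"ay":0,"az":0,"claw":0},
    {"tx":0,"ty":0.02,"tz":0,"ax":-0.0089,"ay":-0.0011,"az":0.1056,"claw":0},
    {"tx":0,"ty":0.02,"tz":0,"ax":-0.0089,"ay":-0.0011,"az":0.1056,"claw":0},
    {"tx":0,"ty":0.02,"tz":0,"ax":-0.0089,"ay":-0.0011,"az":0.1056,"claw":0},
    {"tx":0,"ty":0.02,"tz":0,"ax":-0.0089,"ay":-0.0011,"az":0.1056,"claw":0},
    {"tx":0,"ty":0.02,"tz":0,"ax":-0.0089,"ay":-0.0011,"az":0.1056,"claw":0},
    {"tx":0,"ty":0,"tz":0,"ax":0,"ay":0,"az":0,"claw":0},
    {"tx":0,"ty":0,"tz":0,"ax":0,"ay":0,"az":0,"claw":0}
  ]
}}

```text
time_s: 19.27
tcp_pos: [0.4397, 0.0378, 0.0878]
ee_rot: [[-0.968, 0.239, -0.077], [0.237, 0.971, 0.031], [0.082, 0.012, -0.997]]
wrist_force: [-3.5, 3.9, 2.9]
gripper_width: 0.177
gripper_force: 29.9
```

```bash
cat >> l3.py <<'E'
B=t[(t[...,2]<-.018)&(t[...,2]>-.035)&(abs(t[...,0])<.06)&(abs(t[...,1])<.03)&(np.arange(480)[:,None]<262)]
print("bar in tool",[np.round(v,3) for v in cv2.minAreaRect((B[:,:2]*1000).astype(np.float32))],"tool yaw",np.degrees(np.arctan2(wp[1][1,0],wp[1][0,0])))
cv2.imwrite("pics/wlc.png",p[:300])
E
python3 l3.py
```

```text
[0.43969233 0.037783   0.087802  ] [[-0.968, 0.239, -0.077], [0.237, 0.971, 0.031], [0.082, 0.012, -0.997]] 29.95713299140334 0.17853351722824948 [  23.6   15.6  -30.3   -4.6  -47.6 -124.2]
disc plane 17094 [0.09008724 0.00383415 0.01361999]
lid centre in tool [-0.00675446 -0.00231381] R 0.0686868943653414 329
normal [-0.009 -0.006  1.   ] lid origin [0.4449 0.0345 0.0523] disc level err in tool f [0.09  0.004] F [-3.   3.9  3.5] M [1.12 0.25 0.12]
bar in tool [array([27.68 , -2.686]), array([15.663, 16.587]), np.float64(89.606)] tool yaw 166.21955926272358
```

View pics/wlc.png

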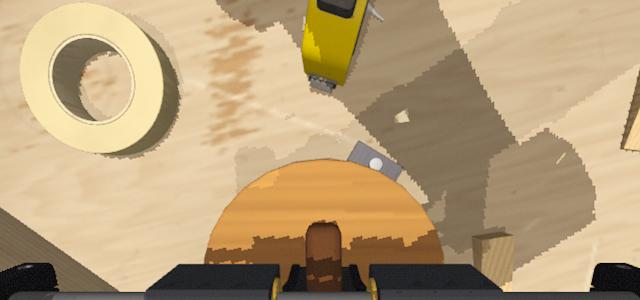

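The tub wears the lid with the bar straight in the grip (323,245) and the rear tab at (375,163). Turning on towards the notch.

Emit:
{"method": "drive_tool", "body": {
  "rows": [
    {"tx":0,"ty":0.02,"tz":0,"ax":-0.009,"ay":-0.0011,"az":0.115,"claw":0},
    {"tx":0,"ty":0.02,"tz":0,"ax":-0.009,"ay":-0.0011,"az":0.115,"claw":0},
    {"tx":0,"ty":0,"tz":0,"ax":0,"ay":0,"az":0,"claw":0},
    {"tx":0,"ty":0,"tz":0,"ax":0,"ay":0,"az":0,"claw":0},
    {"tx":0,"ty":0,"tz":0,"ax":0,"ay":0,"az":0,"claw":0},
    {"tx":0,"ty":0,"tz":0,"ax":0,"ay":0,"az":0,"claw":0},
    {"tx":0,"ty":0,"tz":0,"ax":0,"ay":0,"az":0,"claw":0}
  ]
}}

```text
time_s: 19.9
tcp_pos: [0.4395, 0.0376, 0.0876]
ee_rot: [[-0.887, 0.456, -0.07], [0.454, 0.89, 0.046], [0.083, 0.009, -0.997]]
wrist_force: [0.5, 2.9, 1.3]
gripper_width: 0.18
gripper_force: 29.9
```

```bash
python3 l3.py
```

```text
[0.43954819 0.03762066 0.08758107] [[-0.887, 0.456, -0.07], [0.454, 0.89, 0.046], [0.083, 0.009, -0.997]] 29.876433424651623 0.1826649149557863 [  23.1   15.3  -30.4   -5.5  -47.1 -136.4]
disc plane 17040 [0.09386029 0.00268684 0.01360169]
lid centre in tool [-0.00769091 -0.00213982] R 0.06899124416482137 323
normal [-0.012 -0.001  1.   ] lid origin [0.4448 0.0328 0.0521] disc level err in tool f [0.094 0.003] F [0.5 3.3 1.7] M [ 0.55 -0.44  0.07]
bar in tool [array([27.465, -2.532]), array([15.578, 16.306]), np.float64(89.658)] tool yaw 152.90164306945184
```

Emit:
{"method": "drive_tool", "body": {
  "rows": [
    {"tx":0,"ty":0.01,"tz":0,"ax":-0.0083,"ay":-0.001,"az":0.098,"claw":0},
    {"tx":0,"ty":0.01,"tz":0,"ax":-0.0083,"ay":-0.001,"az":0.098,"claw":0},
    {"tx":0,"ty":0.01,"tz":0,"ax":-0.0083,"ay":-0.001,"az":0.098,"claw":0},
    {"tx":0,"ty":0,"tz":0,"ax":0,"ay":0,"az":0,"claw":0},
    {"tx":0,"ty":0,"tz":0.2,"ax":0,"ay":0,"az":0,"claw":0},
    {"tx":0,"ty":0,"tz":0.2,"ax":0,"ay":0,"az":0,"claw":0},
    {"tx":0,"ty":0,"tz":0,"ax":0,"ay":0,"az":0,"claw":0}
  ]
}}

```text
time_s: 20.53
tcp_pos: [0.4386, 0.0377, 0.0828]
ee_rot: [[-0.717, 0.695, -0.055], [0.692, 0.719, 0.064], [0.084, 0.008, -0.996]]
wrist_force: [0.6, 0.5, -2.9]
gripper_width: 0.18
gripper_force: 29.9
```

```bash
python3 l3.py
```

```text
[0.43855185 0.03774447 0.08280063] [[-0.717, 0.695, -0.055], [0.692, 0.719, 0.064], [0.084, 0.008, -0.996]] 29.855549689382315 0.1818599922706647 [  22.7   15.3  -31.    -6.4  -45.4 -152.1]
disc plane 17613 [0.08009358 0.00323891 0.01352141]
lid centre in tool [-0.00594101 -0.00185336] R 0.06807929274541583 303
normal [-0.    -0.006  1.   ] lid origin [0.4408 0.0333 0.0473] disc level err in tool f [0.08  0.003] F [ 0.7  0.4 -2.1] M [-0.07 -0.31  0.01]
bar in tool [array([27.131, -2.236]), array([15.965, 15.624]), np.float64(0.068)] tool yaw 135.98192357678366
```

The key dropped. Seat the lid, release and retreat.

Emit:
{"method": "drive_tool", "body": {
  "rows": [
    {"tx":0,"ty":0,"tz":0.15,"ax":0,"ay":0,"az":0,"claw":0},
    {"tx":0,"ty":0,"tz":0.1,"ax":0,"ay":0,"az":0,"claw":0},
    {"tx":0,"ty":0,"tz":0,"ax":0,"ay":0,"az":0,"claw":0},
    {"tx":0,"ty":0,"tz":0,"ax":0,"ay":0,"az":0,"claw":4},
    {"tx":0,"ty":0,"tz":0,"ax":0,"ay":0,"az":0,"claw":4},
    {"tx":0,"ty":0,"tz":0,"ax":0,"ay":0,"az":0,"claw":4},
    {"tx":0,"ty":0,"tz":0,"ax":0,"ay":0,"az":0,"claw":4},
    {"tx":0,"ty":0,"tz":-3,"ax":0,"ay":0,"az":0,"claw":4},
    {"tx":0,"ty":0,"tz":-4,"ax":0,"ay":0,"az":0,"claw":4},
    {"tx":0,"ty":0,"tz":-4,"ax":0,"ay":0,"az":0,"claw":4}
  ]
}}

```text
time_s: 21.42
tcp_pos: [0.444, 0.0306, 0.1916]
ee_rot: [[-0.716, 0.696, -0.056], [0.693, 0.718, 0.063], [0.084, 0.006, -0.996]]
wrist_force: [2.2, 0.6, -0.3]
gripper_width: 0.455
gripper_force: 0.0
```

Emit:
{"method": "drive_tool", "body": {
  "rows": [
    {"tx":0,"ty":0,"tz":-3,"ax":0,"ay":-0.084,"az":-0.08,"claw":4},
    {"tx":0,"ty":0,"tz":-3,"ax":-0.008,"ay":0,"az":-0.12,"claw":4},
    {"tx":0,"ty":0,"tz":0,"ax":0,"ay":0,"az":-0.12,"claw":4},
    {"tx":0,"ty":0,"tz":0,"ax":0,"ay":0,"az":-0.12,"claw":4},
    {"tx":0,"ty":0,"tz":0,"ax":0,"ay":0,"az":-0.12,"claw":4},
    {"tx":0,"ty":0,"tz":0,"ax":0,"ay":0,"az":-0.12,"claw":4},
    {"tx":0,"ty":0,"tz":0,"ax":0,"ay":0,"az":0,"claw":4},
    {"tx":0,"ty":0,"tz":0,"ax":0,"ay":0,"az":0,"claw":4}
  ]
}}

```text
time_s: 22.08
tcp_pos: [0.446, 0.0289, 0.2506]
ee_rot: [[-0.996, 0.093, 0.014], [0.094, 0.996, 0.015], [-0.012, 0.016, -1.0]]
wrist_force: [0.5, -0.6, -0.0]
gripper_width: 0.457
gripper_force: 0.0
```

Emit:
{"method": "drive_tool", "body": {
  "rows": [
    {"tx":-3,"ty":2,"tz":0,"ax":0.016,"ay":0.012,"az":0.08,"claw":4},
    {"tx":-3,"ty":2.5,"tz":0,"ax":0,"ay":0,"az":0.014,"claw":4},
    {"tx":-3,"ty":2.5,"tz":0,"ax":0,"ay":0,"az":0,"claw":4},
    {"tx":0,"ty":0,"tz":0,"ax":0,"ay":0,"az":0,"claw":4},
    {"tx":0,"ty":0,"tz":0,"ax":0,"ay":0,"az":0,"claw":4}
  ]
}}

```text
time_s: 22.5
tcp_pos: [0.5466, 0.0855, 0.2495]
ee_rot: [[-0.983, 0.185, -0.003], [0.185, 0.983, -0.0], [0.003, -0.001, -1.0]]
wrist_force: [-0.7, -0.2, 0.1]
gripper_width: 0.459
gripper_force: 0.0
```

Run:
```python
from h import *
p,d,wp=snap("wrist","pics/w9.png");print(wp[0],wp[1].round(3).tolist())
C=cloud("wrist",d,wp)
X=C[:262].reshape(-1,3);k=(np.hypot(X[:,0]-.4415,X[:,1]-.036)<.066)&(X[:,2]<.075)&(X[:,2]>.06)
q=X[k];f=np.linalg.lstsq(np.c_[q[:,:2]-[.4415,.036],np.ones(len(q))],q[:,2],rcond=None)[0];print("lid top",len(q),f)
k=(np.hypot(X[:,0]-.4415,X[:,1]-.036)<.066)&(X[:,2]>.085)&(X[:,2]<.12);print("bar",[np.round(v,3) for v in cv2.minAreaRect((X[k][:,:2]*1000).astype(np.float32))])
objs(C,0,.003,.03)
cv2.imwrite("pics/w9c.png",p[:300])
```

```text
[0.54658366 0.08550227 0.24949742] [[-0.983, 0.185, -0.003], [0.185, 0.983, -0.0], [0.003, -0.001, -1.0]]
lid top 13045 [ 0.00168917 -0.00226083  0.06691552]
bar [array([441.032,  33.214]), array([16.564, 75.779]), np.float64(46.607)]
[127.  23.] 3032 rect [array([312.5, -86.2]), array([91.5, 48.1]), np.float64(79.7)] z [0.0069 0.0225 0.0241]
[271.   5.] 271 rect [array([324.3,  67.9]), array([27.6, 12. ]), np.float64(82.4)] z [0.0057 0.0101 0.0213]
[488.  29.] 1499 rect [array([391.3, 292.4]), array([25.2, 61. ]), np.float64(70.3)] z [0.0039 0.0087 0.0133]
[127. 150.] 2870 rect [array([ 449.7, -117.7]), array([378.3,   2.4]), np.float64(37.2)] z [0.0045 0.0168 0.0286]
[379. 151.] 1374 rect [array([496.5, 158.2]), array([24.2, 75.5]), np.float64(84.7)] z [0.0046 0.0106 0.0165]
[ 11. 223.] 237 rect [array([ 492.4, -285.9]), array([ 6.4, 33.5]), np.float64(60.8)] z [0.0154 0.0235 0.0287]
[ 67. 242.] 207 rect [array([ 530.1, -235.7]), array([ 5.5, 34.6]), np.float64(46.4)] z [0.0057 0.0201 0.0287]
[ 28. 247.] 385 rect [array([ 522.4, -280. ]), array([29.9, 25.2]), np.float64(69.7)] z [0.0063 0.0209 0.0289]
```

View pics/w9c.png

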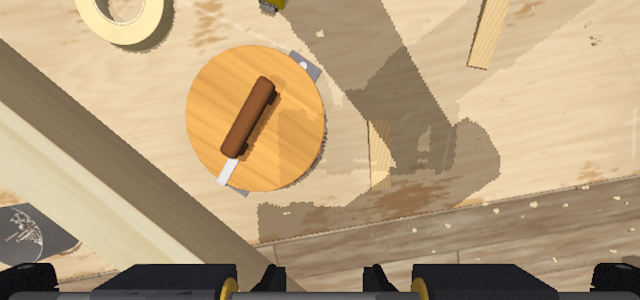

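The lid is seated flat: top at 67 mm and tilt 0.003, with strap (230,172) at the notch plate. Next are the wedges, gripped with tool x towards the nose so the camera later looks down the chute.

Emit:
{"method": "drive_tool", "body": {
  "rows": [
    {"tx":0,"ty":0,"tz":0,"ax":0,"ay":0,"az":-0.12,"claw":5},
    {"tx":0,"ty":0,"tz":0,"ax":0,"ay":0,"az":-0.12,"claw":5},
    {"tx":0,"ty":0,"tz":0,"ax":0,"ay":0,"az":-0.12,"claw":5},
    {"tx":0,"ty":0,"tz":0,"ax":0,"ay":0,"az":-0.12,"claw":5},
    {"tx":0,"ty":0,"tz":0,"ax":0,"ay":0,"az":-0.12,"claw":5},
    {"tx":0,"ty":0,"tz":0,"ax":0,"ay":0,"az":-0.12,"claw":5},
    {"tx":0,"ty":0,"tz":0,"ax":0,"ay":0,"az":-0.12,"claw":5},
    {"tx":0,"ty":0,"tz":0,"ax":0,"ay":0,"az":-0.12,"claw":5},
    {"tx":0,"ty":0,"tz":0,"ax":0,"ay":0,"az":-0.12,"claw":5},
    {"tx":0,"ty":0,"tz":0,"ax":0,"ay":0,"az":-0.12,"claw":5}
  ]
}}

```text
time_s: 23.38
tcp_pos: [0.5444, 0.0839, 0.252]
ee_rot: [[-0.524, -0.852, 0.0], [-0.852, 0.524, 0.001], [-0.001, 0.0, -1.0]]
wrist_force: [-1.0, -0.4, 0.1]
gripper_width: 0.574
gripper_force: 0.0
```

Emit:
{"method": "drive_tool", "body": {
  "rows": [
    {"tx":0,"ty":0,"tz":0,"ax":0,"ay":0,"az":-0.12,"claw":5},
    {"tx":0,"ty":0,"tz":0,"ax":0,"ay":0,"az":-0.12,"claw":5},
    {"tx":0,"ty":0,"tz":0,"ax":0,"ay":0,"az":-0.12,"claw":5},
    {"tx":0,"ty":0,"tz":0,"ax":0,"ay":0,"az":-0.12,"claw":5},
    {"tx":0,"ty":0,"tz":0,"ax":0,"ay":0,"az":-0.12,"claw":5},
    {"tx":0,"ty":0,"tz":0,"ax":0,"ay":0,"az":-0.12,"claw":5},
    {"tx":0,"ty":0,"tz":0,"ax":0,"ay":0,"az":-0.12,"claw":5},
    {"tx":0,"ty":0,"tz":0,"ax":0,"ay":0,"az":-0.12,"claw":5},
    {"tx":0,"ty":0,"tz":0,"ax":0,"ay":0,"az":-0.12,"claw":5},
    {"tx":0,"ty":0,"tz":0,"ax":0,"ay":0,"az":-0.12,"claw":5}
  ]
}}

```text
time_s: 24.22
tcp_pos: [0.5445, 0.084, 0.252]
ee_rot: [[0.604, -0.797, 0.0], [-0.797, -0.604, 0.001], [-0.001, -0.001, -1.0]]
wrist_force: [-0.2, -0.5, -0.7]
gripper_width: 0.576
gripper_force: 0.0
```

Emit:
{"method": "drive_tool", "body": {
  "rows": [
    {"tx":0,"ty":0,"tz":0,"ax":0,"ay":0,"az":-0.12,"claw":5},
    {"tx":0,"ty":0,"tz":0,"ax":0,"ay":0,"az":-0.12,"claw":5},
    {"tx":0,"ty":0,"tz":0,"ax":0,"ay":0,"az":-0.12,"claw":5},
    {"tx":0,"ty":0,"tz":0,"ax":0,"ay":0,"az":-0.12,"claw":5},
    {"tx":0,"ty":0,"tz":0,"ax":0,"ay":0,"az":-0.12,"claw":5},
    {"tx":0,"ty":0,"tz":0,"ax":0,"ay":0,"az":-0.12,"claw":5},
    {"tx":0,"ty":0,"tz":0,"ax":0,"ay":0,"az":-0.12,"claw":5},
    {"tx":0,"ty":0,"tz":0,"ax":0,"ay":0,"az":0,"claw":5}
  ]
}}

```text
time_s: 24.88
tcp_pos: [0.5446, 0.084, 0.252]
ee_rot: [[0.996, -0.086, 0.0], [-0.086, -0.996, 0.001], [0.0, -0.001, -1.0]]
wrist_force: [0.4, -0.4, 0.1]
gripper_width: 0.569
gripper_force: 0.0
```

Emit:
{"method": "drive_tool", "body": {
  "rows": [
    {"tx":-1.11,"ty":-1.17,"tz":3.4,"ax":0,"ay":0,"az":0,"claw":5},
    {"tx":-1.11,"ty":-1.17,"tz":3.4,"ax":0,"ay":0,"az":0,"claw":5},
    {"tx":-1.11,"ty":-1.17,"tz":3.4,"ax":0,"ay":0,"az":0,"claw":5},
    {"tx":-1.11,"ty":-1.17,"tz":3.4,"ax":0,"ay":0,"az":0,"claw":5},
    {"tx":-1.11,"ty":-1.17,"tz":3.4,"ax":0,"ay":0,"az":0,"claw":5},
    {"tx":-1.11,"ty":-1.17,"tz":3.2,"ax":0,"ay":0,"az":0,"claw":5},
    {"tx":0,"ty":0,"tz":0,"ax":0,"ay":0,"az":0,"claw":5},
    {"tx":0,"ty":0,"tz":0,"ax":0,"ay":0,"az":0,"claw":5}
  ]
}}

```text
time_s: 25.55
tcp_pos: [0.4841, 0.16, 0.0487]
ee_rot: [[0.996, -0.087, -0.003], [-0.087, -0.996, -0.002], [-0.003, 0.002, -1.0]]
wrist_force: [0.7, 0.3, -0.3]
gripper_width: 0.575
gripper_force: 0.0
```

```bash
cat > wg.py <<'E'
from h import *
p,d,wp=snap("wrist","pics/wg.png");print(wp[0].round(4),wp[1].round(3).tolist(),np.round(sense()["joints"],1))
C=cloud("wrist",d,wp);t=(C-wp[0])@wp[1];k=(C[...,2]>.002)&(C[...,2]<.02)&(abs(t[...,1])<.03)&(t[...,0]>-.02)&(t[...,0]<.09);k[262:]=0
k=cv2.morphologyEx(k.astype(np.uint8),cv2.MORPH_OPEN,np.ones((3,3)))>0
q=t[k];print(len(q),[np.round(v,1) for v in cv2.minAreaRect((q[:,:2]*1000).astype(np.float32))],"nose x",np.percentile(q[:,0],99.5))
E
python3 wg.py
```

```text
[0.4841 0.16   0.0487] [[0.996, -0.087, -0.003], [-0.087, -0.996, -0.002], [-0.003, 0.002, -1.0]] [ 36.5  22.6 -27.8  -0.  -39.5  48.5]
3372 [array([27.2, -0.4]), array([54. , 23.7]), np.float64(0.3)] nose x 0.0541138041821239
```

Emit:
{"method": "drive_tool", "body": {
  "rows": [
    {"tx":0,"ty":-0.04,"tz":2.3,"ax":0,"ay":0,"az":0,"claw":5},
    {"tx":0,"ty":0,"tz":2.2,"ax":0,"ay":0,"az":0,"claw":5},
    {"tx":0,"ty":0,"tz":0,"ax":0,"ay":0,"az":0,"claw":5},
    {"tx":0,"ty":0,"tz":0,"ax":0,"ay":0,"az":0,"claw":0},
    {"tx":0,"ty":0,"tz":0,"ax":0,"ay":0,"az":0,"claw":0},
    {"tx":0,"ty":0,"tz":0,"ax":0,"ay":0,"az":0,"claw":0},
    {"tx":0,"ty":0,"tz":0,"ax":0,"ay":0,"az":0,"claw":0},
    {"tx":0,"ty":0,"tz":0,"ax":0,"ay":0,"az":0,"claw":0},
    {"tx":0,"ty":0,"tz":0,"ax":0,"ay":0,"az":0,"claw":0},
    {"tx":0,"ty":0,"tz":0,"ax":0,"ay":0,"az":0,"claw":0}
  ]
}}

```text
time_s: 26.43
tcp_pos: [0.486, 0.1613, 0.0054]
ee_rot: [[0.996, -0.085, 0.001], [-0.085, -0.996, 0.001], [0.001, -0.001, -1.0]]
wrist_force: [-1.2, -0.8, 7.1]
gripper_width: 0.272
gripper_force: 30.0
```

Emit:
{"method": "drive_tool", "body": {
  "rows": [
    {"tx":0,"ty":0,"tz":-1,"ax":0,"ay":0,"az":0,"claw":0},
    {"tx":0,"ty":0,"tz":-3,"ax":0,"ay":0,"az":0,"claw":0},
    {"tx":0,"ty":0,"tz":-4,"ax":0,"ay":0,"az":0,"claw":0},
    {"tx":0,"ty":0,"tz":-4,"ax":0,"ay":0,"az":0,"claw":0},
    {"tx":0,"ty":0,"tz":-4,"ax":0,"ay":0,"az":0,"claw":0},
    {"tx":0,"ty":0,"tz":-4,"ax":0,"ay":0,"az":0,"claw":0},
    {"tx":0,"ty":0,"tz":-4,"ax":0,"ay":0,"az":0,"claw":0},
    {"tx":0,"ty":0,"tz":0,"ax":0,"ay":0,"az":0,"claw":0}
  ]
}}

```text
time_s: 27.1
tcp_pos: [0.4894, 0.1624, 0.2542]
ee_rot: [[0.996, -0.084, 0.016], [-0.085, -0.996, 0.009], [0.016, -0.01, -1.0]]
wrist_force: [1.0, 0.5, 0.6]
gripper_width: 0.27
gripper_force: 30.0
```

```bash
cat > ch.py <<'E'
from h import *
def chute(P,tag):
    # P: Nx3 cloud; initial bed guess
    q=P[(P[:,1]>-.43)&(P[:,1]<-.34)&(P[:,0]>.28)&(P[:,0]<.60)&(P[:,2]>.02)&(P[:,2]<.2)]
    th=np.radians(25);b=q[:,2]-q[:,0]*np.tan(th);h,e=np.histogram(b,bins=np.arange(-.2,.1,.002));b0=e[h.argmax()]+.001
    pl=q[abs(b-b0)<.006]
    for i in range(5):
        f=np.linalg.lstsq(np.c_[pl[:,:2],np.ones(len(pl))],pl[:,2],rcond=None)[0];r=q@np.r_[-f[:2],1]-f[2];pl=q[abs(r)<.003]
    n=np.r_[-f[:2],1];n/=np.linalg.norm(n)
    print(tag,"plane",f.round(4),"slope",np.degrees(np.arccos(n[2])).round(2),"yaw",np.degrees(np.arctan2(-n[1],-n[0])).round(2),len(pl))
    dist=(q@np.r_[-f[:2],1]-f[2])*n[2]
    return q,dist,n,f,pl
E
python3 - <<'E'
from ch import *
for tag,C in (("top0",cloud("top",np.load("top0.npy"))),):
    q,dist,n,f,pl=chute(C.reshape(-1,3),tag)
    r=q[(dist>.011)&(dist<.02)]
    print("rails",len(r))
    for x0 in np.arange(.32,.54,.02):
        k=(r[:,0]>x0)&(r[:,0]<x0+.02);m=(pl[:,0]>x0)&(pl[:,0]<x0+.02)
        print(round(x0,2),np.sort(r[k,1]).round(3),"bed",pl[m,1].min().round(4) if m.any() else None,pl[m,1].max().round(4) if m.any() else None)
    print("bed x range",np.percentile(pl[:,0],[.5,99.8]))
E
```

```text
top0 plane [ 0.4637  0.0026 -0.0984] slope 24.88 yaw 0.32 1013
rails 357
0.32 [-0.408 -0.407 -0.405 -0.405 -0.405 -0.404 -0.404 -0.404 -0.403 -0.403
 -0.402 -0.402 -0.402 -0.401 -0.401 -0.401 -0.4   -0.372 -0.371 -0.371
 -0.37  -0.37  -0.369 -0.369 -0.369 -0.368 -0.368 -0.367 -0.367 -0.367
 -0.366 -0.366 -0.365 -0.365] bed -0.4135 -0.3572
0.34 [-0.407 -0.406 -0.406 -0.405 -0.405 -0.404 -0.403 -0.403 -0.402 -0.402
 -0.402 -0.401 -0.401 -0.401 -0.401 -0.4   -0.4   -0.399 -0.372 -0.371
 -0.37  -0.369 -0.368 -0.368 -0.368 -0.367 -0.367 -0.366 -0.366 -0.365
 -0.364] bed -0.4146 -0.3554
0.36 [-0.407 -0.407 -0.406 -0.405 -0.405 -0.404 -0.403 -0.403 -0.401 -0.401
 -0.401 -0.401 -0.401 -0.401 -0.399 -0.371 -0.371 -0.37  -0.37  -0.369
 -0.369 -0.369 -0.368 -0.368 -0.368 -0.367 -0.366 -0.365 -0.365 -0.365
 -0.364 -0.364] bed -0.4144 -0.3569
0.38 [-0.405 -0.405 -0.405 -0.405 -0.404 -0.404 -0.404 -0.403 -0.402 -0.402
 -0.402 -0.402 -0.402 -0.401 -0.401 -0.4   -0.371 -0.37  -0.369 -0.368
 -0.368 -0.368 -0.367 -0.367 -0.367 -0.366 -0.366 -0.366 -0.365 -0.364
 -0.364] bed -0.4133 -0.3564
0.4 [-0.407
[... 653 characters left out ...]
 -0.401 -0.401 -0.401 -0.401 -0.4   -0.4   -0.4   -0.399 -0.399 -0.369
 -0.369 -0.369 -0.368 -0.368 -0.368 -0.367 -0.366 -0.365 -0.365 -0.365
 -0.364 -0.364 -0.364 -0.364 -0.364 -0.362] bed -0.414 -0.3558
0.46 [-0.41  -0.408 -0.407 -0.407 -0.406 -0.406 -0.405 -0.405 -0.405 -0.403
 -0.403 -0.403 -0.402 -0.402 -0.4   -0.4   -0.369 -0.368 -0.367 -0.366
 -0.366 -0.363 -0.363 -0.363 -0.362 -0.361 -0.36  -0.36 ] bed -0.413 -0.3567
0.48 [-0.412 -0.412 -0.41  -0.41  -0.41  -0.409 -0.407 -0.407 -0.407 -0.406
 -0.362 -0.361 -0.36  -0.359 -0.359 -0.357 -0.356 -0.355] bed -0.4114 -0.3552
0.5 [] bed -0.4129 -0.3558
0.52 [] bed -0.4111 -0.3543
0.54 [] bed -0.412 -0.3543
bed x range [0.28809554 0.55309875]
```

Emit:
{"method": "drive_tool", "body": {
  "rows": [
    {"tx":0.23,"ty":3.9,"tz":0,"ax":0,"ay":0,"az":0,"claw":0},
    {"tx":0.23,"ty":3.9,"tz":0,"ax":0,"ay":0,"az":0,"claw":0},
    {"tx":0.23,"ty":3.9,"tz":0,"ax":0,"ay":0,"az":0,"claw":0},
    {"tx":0.23,"ty":3.9,"tz":0,"ax":0,"ay":0,"az":0,"claw":0},
    {"tx":0.23,"ty":3.9,"tz":0,"ax":0,"ay":0,"az":0,"claw":0},
    {"tx":0.23,"ty":3.9,"tz":0,"ax":0,"ay":0,"az":0,"claw":0},
    {"tx":0.23,"ty":3.9,"tz":0,"ax":0,"ay":0,"az":0,"claw":0},
    {"tx":0.23,"ty":3.9,"tz":0,"ax":0,"ay":0,"az":0,"claw":0},
    {"tx":0.23,"ty":3.9,"tz":0,"ax":0,"ay":0,"az":0,"claw":0},
    {"tx":0.23,"ty":3.9,"tz":0,"ax":0,"ay":0,"az":0,"claw":0}
  ]
}}

```text
time_s: 27.93
tcp_pos: [0.4739, -0.2315, 0.2443]
ee_rot: [[0.996, -0.086, -0.0], [-0.086, -0.996, 0.001], [-0.0, -0.001, -1.0]]
wrist_force: [0.9, -0.5, -0.4]
gripper_width: 0.268
gripper_force: 30.0
```

Emit:
{"method": "drive_tool", "body": {
  "rows": [
    {"tx":0.23,"ty":3.9,"tz":0,"ax":0,"ay":0,"az":0,"claw":0},
    {"tx":0.23,"ty":3.9,"tz":0,"ax":0,"ay":0,"az":0,"claw":0},
    {"tx":0.23,"ty":3.9,"tz":0,"ax":0,"ay":0,"az":0,"claw":0},
    {"tx":0.23,"ty":3.9,"tz":0,"ax":0,"ay":0,"az":0,"claw":0},
    {"tx":0,"ty":0,"tz":0,"ax":0,"ay":0,"az":0.1173,"claw":0},
    {"tx":0,"ty":0,"tz":0,"ax":0,"ay":0,"az":0.1173,"claw":0},
    {"tx":0,"ty":0,"tz":0,"ax":0,"ay":0,"az":0.1173,"claw":0},
    {"tx":0,"ty":0,"tz":0,"ax":0,"ay":0,"az":0.1173,"claw":0},
    {"tx":0,"ty":0,"tz":0,"ax":0,"ay":0,"az":0.1173,"claw":0},
    {"tx":0,"ty":0,"tz":0,"ax":0,"ay":0,"az":0.1173,"claw":0}
  ]
}}

```text
time_s: 28.77
tcp_pos: [0.4701, -0.3857, 0.2438]
ee_rot: [[0.7, -0.715, -0.001], [-0.715, -0.7, 0.001], [-0.002, -0.0, -1.0]]
wrist_force: [0.1, -0.2, -0.0]
gripper_width: 0.269
gripper_force: 30.0
```

Emit:
{"method": "drive_tool", "body": {
  "rows": [
    {"tx":0,"ty":0,"tz":0,"ax":0,"ay":0,"az":0.1173,"claw":0},
    {"tx":0,"ty":0,"tz":0,"ax":0,"ay":0,"az":0.1173,"claw":0},
    {"tx":0,"ty":0,"tz":0,"ax":0,"ay":0,"az":0.1173,"claw":0},
    {"tx":0,"ty":0,"tz":0,"ax":0,"ay":0,"az":0.1173,"claw":0},
    {"tx":0,"ty":0,"tz":0,"ax":0,"ay":0,"az":0.1173,"claw":0},
    {"tx":0,"ty":0,"tz":0,"ax":0,"ay":0,"az":0.1173,"claw":0},
    {"tx":0,"ty":0,"tz":0,"ax":0,"ay":0,"az":0.1173,"claw":0},
    {"tx":0,"ty":0,"tz":0,"ax":0,"ay":0,"az":0.1173,"claw":0},
    {"tx":0,"ty":0,"tz":0,"ax":0,"ay":0,"az":0.1173,"claw":0},
    {"tx":0,"ty":0,"tz":0,"ax":0,"ay":0,"az":0.1173,"claw":0}
  ]
}}

```text
time_s: 29.6
tcp_pos: [0.4702, -0.3856, 0.2439]
ee_rot: [[-0.388, -0.922, -0.001], [-0.922, 0.388, 0.001], [-0.001, 0.001, -1.0]]
wrist_force: [0.5, 0.0, -0.9]
gripper_width: 0.273
gripper_force: 30.0
```

Emit:
{"method": "drive_tool", "body": {
  "rows": [
    {"tx":0,"ty":0,"tz":0,"ax":0,"ay":0,"az":0.1173,"claw":0},
    {"tx":0,"ty":0,"tz":0,"ax":0,"ay":0,"az":0.1173,"claw":0},
    {"tx":0,"ty":0,"tz":0,"ax":0,"ay":0,"az":0.1173,"claw":0},
    {"tx":0,"ty":0,"tz":0,"ax":0,"ay":0,"az":0.1173,"claw":0},
    {"tx":0,"ty":0,"tz":0,"ax":0,"ay":0,"az":0.1173,"claw":0},
    {"tx":0,"ty":0,"tz":0,"ax":0,"ay":0,"az":0.1173,"claw":0},
    {"tx":0,"ty":0,"tz":0,"ax":0,"ay":0,"az":0.1173,"claw":0},
    {"tx":0,"ty":0,"tz":0,"ax":0,"ay":0,"az":0.1173,"claw":0},
    {"tx":0,"ty":0,"tz":0,"ax":0,"ay":0,"az":0.1173,"claw":0},
    {"tx":0,"ty":0,"tz":0,"ax":0,"ay":0,"az":0.1173,"claw":0}
  ]
}}

```text
time_s: 30.43
tcp_pos: [0.4702, -0.3856, 0.2439]
ee_rot: [[-1.0, 0.0, -0.001], [0.0, 1.0, 0.001], [0.001, 0.001, -1.0]]
wrist_force: [0.2, 0.3, 1.4]
gripper_width: 0.269
gripper_force: 30.0
```

Emit:
{"method": "drive_tool", "body": {
  "rows": [
    {"tx":0,"ty":0,"tz":0,"ax":0,"ay":-0.109,"az":0,"claw":0},
    {"tx":0,"ty":0,"tz":0,"ax":0,"ay":-0.109,"az":0,"claw":0},
    {"tx":0,"ty":0,"tz":0,"ax":0,"ay":-0.109,"az":0,"claw":0},
    {"tx":0,"ty":0,"tz":0,"ax":0,"ay":-0.109,"az":0,"claw":0},
    {"tx":0,"ty":0,"tz":0,"ax":0,"ay":0,"az":0,"claw":0},
    {"tx":0,"ty":0,"tz":0,"ax":0,"ay":0,"az":0,"claw":0}
  ]
}}

```text
time_s: 30.93
tcp_pos: [0.4692, -0.3862, 0.2445]
ee_rot: [[-0.907, -0.004, 0.421], [-0.004, 1.0, 0.002], [-0.421, 0.001, -0.907]]
wrist_force: [0.9, 0.1, 0.3]
gripper_width: 0.272
gripper_force: 30.0
```

```bash
cat > chk.py <<'E'
from ch import *
p,d,wp=snap("wrist","pics/wch.png");s=sense();print(wp[0].round(4),wp[1].round(3).tolist(),np.round(s["joints"],1),s["gripper_width"])
C=cloud("wrist",d,wp);t=(C-wp[0])@wp[1];ok=np.zeros((480,640),bool);ok[:262]=1;ok&=d>0
# wedge in hand (tool frame): thin region in front
k=ok&(abs(t[...,1])<.02)&(t[...,2]>-.016)&(t[...,2]<.007)&(t[...,0]>.005)&(t[...,0]<.07)
q=t[k];print("wedge",len(q),[np.round(v,1) for v in cv2.minAreaRect((q[:,:2]*1000).astype(np.float32))],"nose",np.percentile(q[:,0],99.5).round(4))
if len(q)>50:
    g=np.linalg.lstsq(np.c_[q[:,:2],np.ones(len(q))],q[:,2],rcond=None)[0];print("top slope dz/dx (expect +0.175)",g.round(4))
P=C[ok&~k];q,dist,n,f,pl=chute(P,"wrist")
T=(q-wp[0])@wp[1];r=(dist>.012)&(dist<.019)
for a in np.arange(0,.24,.03):
    m=r&(T[:,0]>a)&(T[:,0]<a+.03);y=T[m,1];L=y[y<np.median(y)] if len(y)>4 else y
    if m.sum()>20:
        mid=(y.min()+y.max())/2;print("tool x",a.round(2),"rail inner",y[y<mid].max().round(4),y[y>mid].min().round(4),"mid",((y[y<mid].max()+y[y>mid].min())/2).round(4))
nt=wp[1].T@n;print("bed normal in tool",nt.round(4),"TCP height over bed",((wp[0]@np.r_[-f[:2],1]-f[2])*n[2]).round(4),"bed far x",pl[:,0].max(),"near x",pl[:,0].min())
E
python3 chk.py
```

```text
[ 0.4692 -0.3862  0.2445] [[-0.907, -0.004, 0.421], [-0.004, 1.0, 0.002], [-0.421, 0.001, -0.907]] [-31.4  11.6  -8.9 -17.  -49.2 -49.5] 0.2709881998617076
wedge 3841 [array([34. , -2.3]), array([23.8, 38.8]), np.float64(89.6)] nose 0.0533
top slope dz/dx (expect +0.175) [ 0.1802 -0.0031 -0.007 ]
wrist plane [ 0.4668  0.0045 -0.0998] slope 25.02 yaw 0.55 11477
tool x 0.0 rail inner -0.0232 0.0202 mid -0.0015
tool x 0.03 rail inner -0.0166 0.0128 mid -0.0019
tool x 0.06 rail inner -0.0166 0.0131 mid -0.0018
tool x 0.09 rail inner -0.0168 0.013 mid -0.0019
tool x 0.12 rail inner -0.0171 0.0127 mid -0.0022
tool x 0.15 rail inner -0.0173 0.0125 mid -0.0024
bed normal in tool [ 0.002  -0.0018 -1.    ] TCP height over bed 0.1151 bed far x 0.5430032584188271 near x 0.3601387750559546
```

View pics/wch.png

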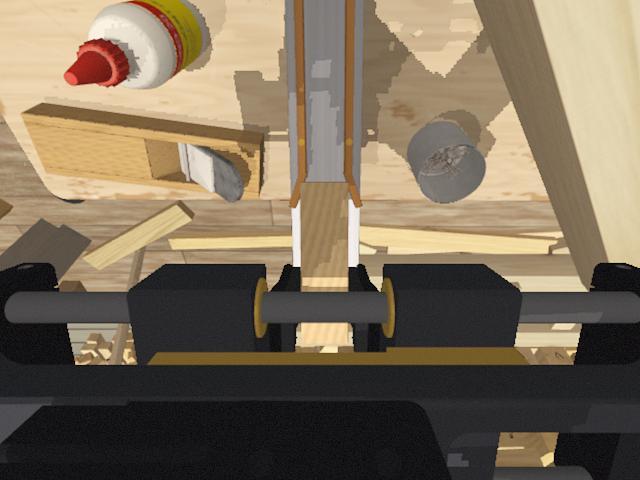

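The view shows the wedge in the grip (325,230) pointing straight between the rails at (303,190) and (353,190), lateral error about 0.4 mm. Lowering along the bed normal.

Emit:
{"method": "drive_tool", "body": {
  "rows": [
    {"tx":0.1,"ty":0.04,"tz":3,"ax":0,"ay":0,"az":0,"claw":0},
    {"tx":0.1,"ty":0,"tz":3,"ax":0,"ay":0,"az":0,"claw":0},
    {"tx":0,"ty":0,"tz":3,"ax":0,"ay":0,"az":0,"claw":0},
    {"tx":0,"ty":0,"tz":0.7,"ax":0,"ay":0,"az":0,"claw":0},
    {"tx":0,"ty":0,"tz":0.5,"ax":0,"ay":0,"az":0,"claw":0},
    {"tx":0,"ty":0,"tz":0,"ax":0,"ay":0,"az":0,"claw":0},
    {"tx":0,"ty":0,"tz":0,"ax":0,"ay":0,"az":0,"claw":0}
  ]
}}

```text
time_s: 31.57
tcp_pos: [0.5125, -0.3857, 0.1521]
ee_rot: [[-0.906, -0.007, 0.423], [-0.006, 1.0, 0.002], [-0.423, -0.001, -0.906]]
wrist_force: [-0.2, -0.8, 0.1]
gripper_width: 0.272
gripper_force: 30.0
```

```bash
python3 chk.py; python3 -c "
from station import *;print(sense()['wrist_force'])"
```

```text
[ 0.5125 -0.3857  0.1521] [[-0.906, -0.007, 0.423], [-0.006, 1.0, 0.002], [-0.423, -0.001, -0.906]] [-29.2  19.5 -11.5 -19.5 -38.5 -47.3] 0.26771510759123196
wedge 5307 [array([42.3, -0. ]), array([40. , 55.4]), np.float64(90.0)] nose 0.0695
top slope dz/dx (expect +0.175) [ 0.0585 -0.0344 -0.0036]
wrist plane [ 0.4667  0.0045 -0.0998] slope 25.02 yaw 0.55 18843
tool x 0.0 rail inner -0.0231 0.0202 mid -0.0014
tool x 0.03 rail inner -0.02 0.02 mid -0.0
tool x 0.06 rail inner -0.0166 0.0131 mid -0.0017
tool x 0.09 rail inner -0.0166 0.013 mid -0.0018
tool x 0.12 rail inner -0.0167 0.013 mid -0.0019
bed normal in tool [-2.0e-04 -2.1e-03 -1.0e+00] TCP height over bed 0.013 bed far x 0.5111193856520163 near x 0.39534217997683635
[ 0.33402251 -1.39302066 -0.40778313]
```

Emit:
{"method": "drive_tool", "body": {
  "rows": [
    {"tx":0,"ty":0,"tz":0.4,"ax":0,"ay":0,"az":0,"claw":0},
    {"tx":0,"ty":0,"tz":0.2,"ax":0,"ay":0,"az":0,"claw":0},
    {"tx":0,"ty":0,"tz":0,"ax":0,"ay":0,"az":0,"claw":0},
    {"tx":0,"ty":0,"tz":0,"ax":0,"ay":0,"az":0,"claw":0},
    {"tx":0,"ty":0,"tz":0,"ax":0,"ay":0,"az":0,"claw":3.6},
    {"tx":0,"ty":0,"tz":0,"ax":0,"ay":0,"az":0,"claw":3.6},
    {"tx":0,"ty":0,"tz":0,"ax":0,"ay":0,"az":0,"claw":3.6},
    {"tx":0,"ty":0,"tz":0,"ax":0,"ay":0,"az":0,"claw":3.6},
    {"tx":0,"ty":0,"tz":0,"ax":0,"ay":0,"az":0,"claw":3.6},
    {"tx":0,"ty":0,"tz":0,"ax":0,"ay":0,"az":0,"claw":3.6}
  ]
}}

```text
time_s: 32.45
tcp_pos: [0.5143, -0.3852, 0.1452]
ee_rot: [[-0.907, -0.006, 0.422], [-0.005, 1.0, 0.003], [-0.422, 0.001, -0.907]]
wrist_force: [0.6, 0.4, -0.2]
gripper_width: 0.409
gripper_force: 0.0
```

Emit:
{"method": "drive_tool", "body": {
  "rows": [
    {"tx":0,"ty":0,"tz":-2,"ax":0,"ay":0,"az":0,"claw":3.6},
    {"tx":0,"ty":0,"tz":-3,"ax":0,"ay":0,"az":0,"claw":3.6},
    {"tx":0,"ty":0,"tz":-3,"ax":0,"ay":0,"az":0,"claw":3.6},
    {"tx":0,"ty":0,"tz":-3,"ax":0,"ay":0,"az":0,"claw":3.6},
    {"tx":0,"ty":0,"tz":-3,"ax":0,"ay":0,"az":0,"claw":3.6},
    {"tx":0,"ty":0,"tz":0,"ax":0,"ay":0,"az":0,"claw":3.6}
  ]
}}

```text
time_s: 32.95
tcp_pos: [0.4556, -0.3878, 0.2799]
ee_rot: [[-0.903, -0.005, 0.43], [-0.008, 1.0, -0.005], [-0.43, -0.008, -0.903]]
wrist_force: [1.5, 0.4, -0.3]
gripper_width: 0.415
gripper_force: 0.0
```

```bash
cat > wc.py <<'E'
from ch import *
p,d,wp=snap("wrist","pics/wq.png")
C=cloud("wrist",d,wp);ok=d>0;ok[262:]=0
q,dist,n,f,pl=chute(C[ok],"w");ex=np.array([n[2],0,-n[0]]);ex-=n*(ex@n);ex/=np.linalg.norm(ex)
o=np.array([.296,-.3872,0]);o[2]=f[:2]@o[:2]+f[2];ey=np.cross(n,ex);b=np.c_[(q-o)@ex,(q-o)@ey,dist]
m=abs(b[:,1])<.008
for a in np.arange(0,.26,.02):
    k=m&(b[:,0]>a)&(b[:,0]<a+.02);print(a.round(2),k.sum(),np.median(b[k,2]).round(4) if k.any() else None)
w=(b[:,2]>.004)&(abs(b[:,1])<.0135);print([np.round(v,1) for v in cv2.minAreaRect((b[w,:2]*1000).astype(np.float32))])
print(wp[0].round(4))
E
python3 wc.py
python3 - <<'E'
import cv2
p=cv2.imread("pics/wq.png");cv2.imwrite("pics/wqc.png",p[:300,200:500])
E
```

```text
w plane [ 0.4667  0.0041 -0.0999] slope 25.02 yaw 0.5 12726
0.0 0 None
0.02 0 None
0.04 0 None
0.06 378 0.0167
0.08 663 0.0003
0.1 456 -0.0
0.12 475 0.0
0.14 431 0.0
0.16 413 -0.0001
0.18 376 0.0
0.2 360 -0.0
0.22 347 0.0
0.24 322 0.0
[array([89.4,  0.1]), array([45.2, 26.9]), np.float64(0.3)]
[ 0.4556 -0.3878  0.2799]
```

View pics/wqc.png

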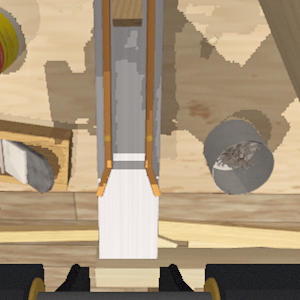

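The wedge slid down and lies against the stop, heel at (127,20) in the crop. Now the second wedge.

Emit:
{"method": "drive_tool", "body": {
  "rows": [
    {"tx":0,"ty":0,"tz":0,"ax":0,"ay":0.109,"az":0,"claw":5},
    {"tx":0,"ty":0,"tz":0,"ax":0,"ay":0.109,"az":0,"claw":5},
    {"tx":0,"ty":0,"tz":0,"ax":0,"ay":0.109,"az":0,"claw":5},
    {"tx":0,"ty":0,"tz":0,"ax":0,"ay":0.109,"az":0,"claw":5},
    {"tx":0.48,"ty":4,"tz":0,"ax":0,"ay":0,"az":0,"claw":5},
    {"tx":0.48,"ty":4,"tz":0,"ax":0,"ay":0,"az":0,"claw":5},
    {"tx":0.48,"ty":4,"tz":0,"ax":0,"ay":0,"az":0,"claw":5},
    {"tx":0.48,"ty":4,"tz":0,"ax":0,"ay":0,"az":0,"claw":5},
    {"tx":0.48,"ty":4,"tz":0,"ax":0,"ay":0,"az":0,"claw":5},
    {"tx":0.48,"ty":4,"tz":0,"ax":0,"ay":0,"az":0,"claw":5}
  ]
}}

```text
time_s: 33.83
tcp_pos: [0.4243, -0.1439, 0.2712]
ee_rot: [[-1.0, -0.005, -0.002], [-0.005, 1.0, 0.001], [0.002, 0.001, -1.0]]
wrist_force: [1.0, 0.8, 0.2]
gripper_width: 0.572
gripper_force: 0.0
```

Emit:
{"method": "drive_tool", "body": {
  "rows": [
    {"tx":0.48,"ty":4,"tz":0,"ax":0,"ay":0,"az":0,"claw":5},
    {"tx":0.48,"ty":4,"tz":0,"ax":0,"ay":0,"az":0,"claw":5},
    {"tx":0.48,"ty":4,"tz":0,"ax":0,"ay":0,"az":0,"claw":5},
    {"tx":0.48,"ty":4,"tz":0,"ax":0,"ay":0,"az":0,"claw":5},
    {"tx":0.48,"ty":4,"tz":0,"ax":0,"ay":0,"az":0,"claw":5},
    {"tx":0.48,"ty":4,"tz":0,"ax":0,"ay":0,"az":0,"claw":5},
    {"tx":0.48,"ty":4,"tz":0,"ax":0,"ay":0,"az":0,"claw":5},
    {"tx":0.48,"ty":4,"tz":0,"ax":0,"ay":0,"az":0,"claw":5},
    {"tx":0.48,"ty":4,"tz":0,"ax":0,"ay":0,"az":0,"claw":5},
    {"tx":0.48,"ty":4,"tz":0,"ax":0,"ay":0,"az":0,"claw":5}
  ]
}}

```text
time_s: 34.67
tcp_pos: [0.3736, 0.2559, 0.2719]
ee_rot: [[-1.0, -0.007, -0.001], [-0.007, 1.0, 0.0], [0.001, 0.0, -1.0]]
wrist_force: [1.0, 0.2, -0.4]
gripper_width: 0.574
gripper_force: 0.0
```

Emit:
{"method": "drive_tool", "body": {
  "rows": [
    {"tx":0.5,"ty":4,"tz":0,"ax":0,"ay":0,"az":-0.1164,"claw":5},
    {"tx":0,"ty":0,"tz":0,"ax":0,"ay":0,"az":-0.1164,"claw":5},
    {"tx":0,"ty":0,"tz":0,"ax":0,"ay":0,"az":-0.1164,"claw":5},
    {"tx":0,"ty":0,"tz":0,"ax":0,"ay":0,"az":-0.1164,"claw":5},
    {"tx":0,"ty":0,"tz":0,"ax":0,"ay":0,"az":-0.1164,"claw":5},
    {"tx":0,"ty":0,"tz":0,"ax":0,"ay":0,"az":-0.1164,"claw":5},
    {"tx":0,"ty":0,"tz":0,"ax":0,"ay":0,"az":-0.1164,"claw":5},
    {"tx":0,"ty":0,"tz":0,"ax":0,"ay":0,"az":-0.1164,"claw":5},
    {"tx":0,"ty":0,"tz":0,"ax":0,"ay":0,"az":-0.1164,"claw":5},
    {"tx":0,"ty":0,"tz":0,"ax":0,"ay":0,"az":-0.1164,"claw":5}
  ]
}}

```text
time_s: 35.5
tcp_pos: [0.3691, 0.2939, 0.2715]
ee_rot: [[-0.385, -0.923, -0.002], [-0.923, 0.385, -0.001], [0.001, 0.001, -1.0]]
wrist_force: [0.9, 1.0, -0.7]
gripper_width: 0.574
gripper_force: 0.0
```

Emit:
{"method": "drive_tool", "body": {
  "rows": [
    {"tx":0,"ty":0,"tz":0,"ax":0,"ay":0,"az":-0.1164,"claw":5},
    {"tx":0,"ty":0,"tz":0,"ax":0,"ay":0,"az":-0.1164,"claw":5},
    {"tx":0,"ty":0,"tz":0,"ax":0,"ay":0,"az":-0.1164,"claw":5},
    {"tx":0,"ty":0,"tz":0,"ax":0,"ay":0,"az":-0.1164,"claw":5},
    {"tx":0,"ty":0,"tz":0,"ax":0,"ay":0,"az":-0.1164,"claw":5},
    {"tx":0,"ty":0,"tz":0,"ax":0,"ay":0,"az":-0.1164,"claw":5},
    {"tx":0,"ty":0,"tz":0,"ax":0,"ay":0,"az":-0.1164,"claw":5},
    {"tx":0,"ty":0,"tz":0,"ax":0,"ay":0,"az":-0.1164,"claw":5},
    {"tx":0,"ty":0,"tz":0,"ax":0,"ay":0,"az":-0.1164,"claw":5},
    {"tx":0,"ty":0,"tz":0,"ax":0,"ay":0,"az":-0.1164,"claw":5}
  ]
}}

```text
time_s: 36.33
tcp_pos: [0.3691, 0.2938, 0.2714]
ee_rot: [[0.695, -0.719, -0.002], [-0.719, -0.695, -0.001], [-0.001, 0.002, -1.0]]
wrist_force: [-0.6, -1.0, -0.7]
gripper_width: 0.574
gripper_force: 0.0
```

Emit:
{"method": "drive_tool", "body": {
  "rows": [
    {"tx":0,"ty":0,"tz":0,"ax":0,"ay":0,"az":-0.1164,"claw":5},
    {"tx":0,"ty":0,"tz":0,"ax":0,"ay":0,"az":-0.1164,"claw":5},
    {"tx":0,"ty":0,"tz":0,"ax":0,"ay":0,"az":-0.1164,"claw":5},
    {"tx":0,"ty":0,"tz":0,"ax":0,"ay":0,"az":-0.1164,"claw":5},
    {"tx":0,"ty":0,"tz":0,"ax":0,"ay":0,"az":0,"claw":5},
    {"tx":0,"ty":0,"tz":0,"ax":0,"ay":0,"az":0,"claw":5}
  ]
}}

```text
time_s: 36.83
tcp_pos: [0.3692, 0.2938, 0.2718]
ee_rot: [[0.941, -0.338, -0.001], [-0.338, -0.941, -0.0], [-0.001, 0.001, -1.0]]
wrist_force: [-0.3, 0.5, 0.0]
gripper_width: 0.575
gripper_force: 0.0
```

Run:
```python
from h import *
p,d,wp=snap("wrist","pics/w10.png");print(wp[0],wp[1].round(3).tolist(),np.round(sense()["joints"],1))
C=cloud("wrist",d,wp);objs(C,0,.003,.025)
```

```text
[0.36923132 0.29383386 0.27179699] [[0.941, -0.338, -0.001], [-0.338, -0.941, -0.0], [-0.001, 0.001, -1.0]] [ 58.3   4.9 -15.2  -0.1 -70.   12. ]
[632.   6.] 236 rect [array([ 460.7, -108. ]), array([32.1,  4. ]), np.float64(36.2)] z [0.0039 0.0098 0.0189]
[462.  89.] 757 rect [array([438.6,  88.3]), array([117.9,  36.1]), np.float64(3.2)] z [0.0079 0.0151 0.0237]
[613. 165.] 2643 rect [array([291.9, -67.8]), array([66.9, 92. ]), np.float64(82.6)] z [0.0058 0.0225 0.0242]
[ 23. 155.] 445 rect [array([550.1, 616.7]), array([69.7,  9.5]), np.float64(79.0)] z [0.0085 0.0164 0.0182]
[131. 161.] 290 rect [array([500.8, 497.1]), array([63. , 10.8]), np.float64(30.2)] z [0.0065 0.0117 0.0236]
[316. 195.] 1111 rect [array([383.7, 297. ]), array([23.2, 75.2]), np.float64(70.3)] z [0.0041 0.0103 0.0162]
[490. 199.] 513 rect [array([303.6,  90.3]), array([20.3, 76.2]), np.float64(42.7)] z [0.0046 0.0122 0.0236]
[169. 221.] 773 rect [array([414.5, 485.8]), array([ 11.1, 108.9]), np.float64(84.9)] z [0.0049 0.0141 0.024 ]
[532. 249.] 302 rect [array([216.4,  49.2]), array([71.8,  8.9]), np.float64(41.3)] z [0.0045 0.007  0.0092]
[391. 249.] 374 rect [array([282.1, 226. ]), array([107.7,   7.7]), np.float64(60.9)] z [0.0046 0.0157 0.0232]
```

Emit:
{"method": "drive_tool", "body": {
  "rows": [
    {"tx":0,"ty":-0.35,"tz":3.7,"ax":0,"ay":0,"az":0,"claw":5},
    {"tx":0,"ty":-0.35,"tz":3.7,"ax":0,"ay":0,"az":0,"claw":5},
    {"tx":0,"ty":0,"tz":3.7,"ax":0,"ay":0,"az":0,"claw":5},
    {"tx":0,"ty":0,"tz":3.7,"ax":0,"ay":0,"az":0,"claw":5},
    {"tx":0,"ty":0,"tz":3.7,"ax":0,"ay":0,"az":0,"claw":5},
    {"tx":0,"ty":0,"tz":3.7,"ax":0,"ay":0,"az":0,"claw":5},
    {"tx":0,"ty":0,"tz":0,"ax":0,"ay":0,"az":0,"claw":5},
    {"tx":0,"ty":0,"tz":0,"ax":0,"ay":0,"az":0,"claw":5}
  ]
}}

```text
time_s: 37.55
tcp_pos: [0.3713, 0.2997, 0.0495]
ee_rot: [[0.942, -0.336, -0.003], [-0.336, -0.942, -0.004], [-0.001, 0.004, -1.0]]
wrist_force: [0.1, 0.8, -0.2]
gripper_width: 0.577
gripper_force: 0.0
```

```bash
python3 wg.py
```

```text
[0.3713 0.2997 0.0495] [[0.942, -0.336, -0.003], [-0.336, -0.942, -0.004], [-0.001, 0.004, -1.0]] [ 58.5  20.  -32.3   0.  -37.7  11.9]
3295 [array([27.2, -0.9]), array([23.4, 53.8]), np.float64(89.7)] nose x 0.05396681117104607
```

Emit:
{"method": "drive_tool", "body": {
  "rows": [
    {"tx":0.05,"ty":-0.05,"tz":2.3,"ax":0,"ay":0,"az":0,"claw":5},
    {"tx":0,"ty":0,"tz":2.1,"ax":0,"ay":0,"az":0,"claw":5},
    {"tx":0,"ty":0,"tz":0,"ax":0,"ay":0,"az":0,"claw":5},
    {"tx":0,"ty":0,"tz":0,"ax":0,"ay":0,"az":0,"claw":0},
    {"tx":0,"ty":0,"tz":0,"ax":0,"ay":0,"az":0,"claw":0},
    {"tx":0,"ty":0,"tz":0,"ax":0,"ay":0,"az":0,"claw":0},
    {"tx":0,"ty":0,"tz":0,"ax":0,"ay":0,"az":0,"claw":0},
    {"tx":0,"ty":0,"tz":0,"ax":0,"ay":0,"az":0,"claw":0},
    {"tx":0,"ty":0,"tz":0,"ax":0,"ay":0,"az":0,"claw":0},
    {"tx":0,"ty":0,"tz":0,"ax":0,"ay":0,"az":0,"claw":0}
  ]
}}

```text
time_s: 38.43
tcp_pos: [0.3728, 0.3015, 0.0076]
ee_rot: [[0.942, -0.335, 0.001], [-0.335, -0.942, 0.002], [0.0, -0.002, -1.0]]
wrist_force: [-1.7, 0.0, 6.6]
gripper_width: 0.269
gripper_force: 30.0
```

Emit:
{"method": "drive_tool", "body": {
  "rows": [
    {"tx":0,"ty":0,"tz":0,"ax":0,"ay":0,"az":0,"claw":0},
    {"tx":0,"ty":0,"tz":-1,"ax":0,"ay":0,"az":0,"claw":0},
    {"tx":0,"ty":0,"tz":-3,"ax":0,"ay":0,"az":0,"claw":0},
    {"tx":0,"ty":0,"tz":-4,"ax":0,"ay":0,"az":0,"claw":0},
    {"tx":0,"ty":0,"tz":-4,"ax":0,"ay":0,"az":0,"claw":0},
    {"tx":0,"ty":0,"tz":-4,"ax":0,"ay":0,"az":0,"claw":0},
    {"tx":0,"ty":0,"tz":-4,"ax":0,"ay":0,"az":0,"claw":0},
    {"tx":0,"ty":0,"tz":-4,"ax":0,"ay":0,"az":0,"claw":0},
    {"tx":0,"ty":0,"tz":0,"ax":0,"ay":0,"az":0,"claw":0}
  ]
}}

```text
time_s: 39.18
tcp_pos: [0.3757, 0.3039, 0.2556]
ee_rot: [[0.942, -0.334, 0.012], [-0.334, -0.942, 0.014], [0.007, -0.017, -1.0]]
wrist_force: [0.2, 1.0, 0.8]
gripper_width: 0.27
gripper_force: 30.0
```

Emit:
{"method": "drive_tool", "body": {
  "rows": [
    {"tx":1.89,"ty":3.62,"tz":0,"ax":0,"ay":0,"az":0,"claw":0},
    {"tx":1.89,"ty":3.62,"tz":0,"ax":0,"ay":0,"az":0,"claw":0},
    {"tx":1.89,"ty":3.62,"tz":0,"ax":0,"ay":0,"az":0,"claw":0},
    {"tx":1.89,"ty":3.62,"tz":0,"ax":0,"ay":0,"az":0,"claw":0},
    {"tx":1.89,"ty":3.62,"tz":0,"ax":0,"ay":0,"az":0,"claw":0},
    {"tx":1.89,"ty":3.62,"tz":0,"ax":0,"ay":0,"az":0,"claw":0},
    {"tx":1.89,"ty":3.62,"tz":0,"ax":0,"ay":0,"az":0,"claw":0},
    {"tx":1.89,"ty":3.62,"tz":0,"ax":0,"ay":0,"az":0,"claw":0},
    {"tx":1.89,"ty":3.62,"tz":0,"ax":0,"ay":0,"az":0,"claw":0},
    {"tx":1.89,"ty":3.62,"tz":0,"ax":0,"ay":0,"az":0,"claw":0}
  ]
}}

```text
time_s: 40.02
tcp_pos: [0.4285, -0.1057, 0.2463]
ee_rot: [[0.942, -0.336, 0.0], [-0.336, -0.942, 0.001], [-0.0, -0.001, -1.0]]
wrist_force: [1.8, 1.2, -0.8]
gripper_width: 0.269
gripper_force: 30.0
```

Emit:
{"method": "drive_tool", "body": {
  "rows": [
    {"tx":1.89,"ty":3.62,"tz":0,"ax":0,"ay":0,"az":0,"claw":0},
    {"tx":1.89,"ty":3.62,"tz":0,"ax":0,"ay":0,"az":0,"claw":0},
    {"tx":1.89,"ty":3.62,"tz":0,"ax":0,"ay":0,"az":0,"claw":0},
    {"tx":1.89,"ty":3.62,"tz":0,"ax":0,"ay":0,"az":0,"claw":0},
    {"tx":1.89,"ty":3.62,"tz":0,"ax":0,"ay":0,"az":0,"claw":0},
    {"tx":1.89,"ty":3.62,"tz":0,"ax":0,"ay":0,"az":0,"claw":0},
    {"tx":1.89,"ty":3.62,"tz":0,"ax":0,"ay":0,"az":0.1167,"claw":0},
    {"tx":0,"ty":0,"tz":0,"ax":0,"ay":0,"az":0.1167,"claw":0},
    {"tx":0,"ty":0,"tz":0,"ax":0,"ay":0,"az":0.1167,"claw":0},
    {"tx":0,"ty":0,"tz":0,"ax":0,"ay":0,"az":0.1167,"claw":0}
  ]
}}

```text
time_s: 40.85
tcp_pos: [0.4681, -0.3876, 0.2446]
ee_rot: [[0.684, -0.729, -0.002], [-0.729, -0.684, 0.002], [-0.003, 0.0, -1.0]]
wrist_force: [-0.8, -0.0, -0.4]
gripper_width: 0.268
gripper_force: 30.0
```

Emit:
{"method": "drive_tool", "body": {
  "rows": [
    {"tx":0,"ty":0,"tz":0,"ax":0,"ay":0,"az":0.1167,"claw":0},
    {"tx":0,"ty":0,"tz":0,"ax":0,"ay":0,"az":0.1167,"claw":0},
    {"tx":0,"ty":0,"tz":0,"ax":0,"ay":0,"az":0.1167,"claw":0},
    {"tx":0,"ty":0,"tz":0,"ax":0,"ay":0,"az":0.1167,"claw":0},
    {"tx":0,"ty":0,"tz":0,"ax":0,"ay":0,"az":0.1167,"claw":0},
    {"tx":0,"ty":0,"tz":0,"ax":0,"ay":0,"az":0.1167,"claw":0},
    {"tx":0,"ty":0,"tz":0,"ax":0,"ay":0,"az":0.1167,"claw":0},
    {"tx":0,"ty":0,"tz":0,"ax":0,"ay":0,"az":0.1167,"claw":0},
    {"tx":0,"ty":0,"tz":0,"ax":0,"ay":0,"az":0.1167,"claw":0},
    {"tx":0,"ty":0,"tz":0,"ax":0,"ay":0,"az":0.1167,"claw":0}
  ]
}}

```text
time_s: 41.68
tcp_pos: [0.4684, -0.3865, 0.2454]
ee_rot: [[-0.4, -0.917, -0.001], [-0.917, 0.4, 0.001], [-0.001, 0.002, -1.0]]
wrist_force: [-0.0, 0.0, 0.1]
gripper_width: 0.268
gripper_force: 30.0
```

Emit:
{"method": "drive_tool", "body": {
  "rows": [
    {"tx":0,"ty":0,"tz":0,"ax":0,"ay":0,"az":0.1167,"claw":0},
    {"tx":0,"ty":0,"tz":0,"ax":0,"ay":0,"az":0.1167,"claw":0},
    {"tx":0,"ty":0,"tz":0,"ax":0,"ay":0,"az":0.1167,"claw":0},
    {"tx":0,"ty":0,"tz":0,"ax":0,"ay":0,"az":0.1167,"claw":0},
    {"tx":0,"ty":0,"tz":0,"ax":0,"ay":0,"az":0.1167,"claw":0},
    {"tx":0,"ty":0,"tz":0,"ax":0,"ay":0,"az":0.1167,"claw":0},
    {"tx":0,"ty":0,"tz":0,"ax":0,"ay":0,"az":0.1167,"claw":0},
    {"tx":0,"ty":0,"tz":0,"ax":0,"ay":0,"az":0.1167,"claw":0},
    {"tx":0,"ty":0,"tz":0,"ax":0,"ay":0,"az":0.1167,"claw":0},
    {"tx":0,"ty":0,"tz":0,"ax":0,"ay":0,"az":0.1167,"claw":0}
  ]
}}

```text
time_s: 42.52
tcp_pos: [0.4684, -0.3865, 0.2454]
ee_rot: [[-1.0, 0.007, -0.001], [0.007, 1.0, 0.001], [0.001, 0.001, -1.0]]
wrist_force: [-0.1, 0.2, 0.0]
gripper_width: 0.269
gripper_force: 30.0
```

Emit:
{"method": "drive_tool", "body": {
  "rows": [
    {"tx":0,"ty":0,"tz":0,"ax":0,"ay":-0.109,"az":0,"claw":0},
    {"tx":0,"ty":0,"tz":0,"ax":0,"ay":-0.109,"az":0,"claw":0},
    {"tx":0,"ty":0,"tz":0,"ax":0,"ay":-0.109,"az":0,"claw":0},
    {"tx":0,"ty":0,"tz":0,"ax":0,"ay":-0.109,"az":0,"claw":0},
    {"tx":0,"ty":0,"tz":0,"ax":0,"ay":0,"az":0,"claw":0},
    {"tx":0,"ty":0,"tz":0,"ax":0,"ay":0,"az":0,"claw":0}
  ]
}}

```text
time_s: 43.02
tcp_pos: [0.4673, -0.3871, 0.2462]
ee_rot: [[-0.907, 0.003, 0.421], [0.003, 1.0, -0.001], [-0.421, 0.001, -0.907]]
wrist_force: [-0.6, -0.0, 0.6]
gripper_width: 0.266
gripper_force: 30.0
```

```bash
python3 chk.py
```

```text
[ 0.4673 -0.3871  0.2462] [[-0.907, 0.003, 0.421], [0.003, 1.0, -0.001], [-0.421, 0.001, -0.907]] [-31.5  11.4  -8.9 -16.8 -49.3 -49.9] 0.2654136378945399
wedge 3879 [array([34. , -2.1]), array([40.3, 23.8]), np.float64(0.1)] nose 0.0538
top slope dz/dx (expect +0.175) [ 0.1755 -0.0029 -0.0048]
wrist plane [ 0.4663  0.006  -0.099 ] slope 25.0 yaw 0.73 10676
tool x 0.0 rail inner -0.0218 0.0212 mid -0.0003
tool x 0.03 rail inner -0.0152 0.0137 mid -0.0008
tool x 0.06 rail inner -0.0159 0.0138 mid -0.001
tool x 0.09 rail inner -0.0163 0.0133 mid -0.0015
tool x 0.12 rail inner -0.0167 0.0128 mid -0.0019
tool x 0.15 rail inner -0.0027 -0.0021 mid -0.0024
bed normal in tool [ 0.0019 -0.0061 -1.    ] TCP height over bed 0.1175 bed far x 0.5424377756152678 near x 0.3584739701665176
```

Emit:
{"method": "drive_tool", "body": {
  "rows": [
    {"tx":0.1,"ty":0.11,"tz":3,"ax":0,"ay":0,"az":-0.01,"claw":0},
    {"tx":0.1,"ty":0,"tz":3,"ax":0,"ay":0,"az":0,"claw":0},
    {"tx":0,"ty":0,"tz":3,"ax":0,"ay":0,"az":0,"claw":0},
    {"tx":0,"ty":0,"tz":0.7,"ax":0,"ay":0,"az":0,"claw":0},
    {"tx":0,"ty":0,"tz":0.5,"ax":0,"ay":0,"az":0,"claw":0},
    {"tx":0,"ty":0,"tz":0,"ax":0,"ay":0,"az":0,"claw":0},
    {"tx":0,"ty":0,"tz":0,"ax":0,"ay":0,"az":0,"claw":0}
  ]
}}

```text
time_s: 43.65
tcp_pos: [0.5106, -0.3861, 0.1542]
ee_rot: [[-0.906, -0.008, 0.423], [-0.01, 1.0, -0.001], [-0.423, -0.005, -0.906]]
wrist_force: [-0.4, -0.6, 0.5]
gripper_width: 0.268
gripper_force: 30.0
```

```bash
python3 chk.py | tail -1; python3 -c "
from station import *;print(sense()['wrist_force'],sense()['gripper_width'])"
```

```text
bed normal in tool [-4.0e-04 -5.1e-03 -1.0e+00] TCP height over bed 0.0158 bed far x 0.511584968811865 near x 0.393725886987512
[-0.22390648 -0.34957055 -0.06756594] 0.26624141944123353
```

Lower 6 mm more and release.

Emit:
{"method": "drive_tool", "body": {
  "rows": [
    {"tx":0,"ty":0,"tz":0.4,"ax":0,"ay":0,"az":0,"claw":0},
    {"tx":0,"ty":0,"tz":0.2,"ax":0,"ay":0,"az":0,"claw":0},
    {"tx":0,"ty":0,"tz":0,"ax":0,"ay":0,"az":0,"claw":0},
    {"tx":0,"ty":0,"tz":0,"ax":0,"ay":0,"az":0,"claw":0},
    {"tx":0,"ty":0,"tz":0,"ax":0,"ay":0,"az":0,"claw":3.6},
    {"tx":0,"ty":0,"tz":0,"ax":0,"ay":0,"az":0,"claw":3.6},
    {"tx":0,"ty":0,"tz":0,"ax":0,"ay":0,"az":0,"claw":3.6},
    {"tx":0,"ty":0,"tz":0,"ax":0,"ay":0,"az":0,"claw":3.6},
    {"tx":0,"ty":0,"tz":0,"ax":0,"ay":0,"az":0,"claw":3.6},
    {"tx":0,"ty":0,"tz":0,"ax":0,"ay":0,"az":0,"claw":3.6}
  ]
}}

```text
time_s: 44.53
tcp_pos: [0.5124, -0.3857, 0.1474]
ee_rot: [[-0.907, -0.008, 0.422], [-0.008, 1.0, -0.0], [-0.422, -0.004, -0.907]]
wrist_force: [-0.4, 0.2, 0.5]
gripper_width: 0.41
gripper_force: 0.0
```

Emit:
{"method": "drive_tool", "body": {
  "rows": [
    {"tx":0,"ty":0,"tz":-2,"ax":0,"ay":0,"az":0,"claw":3.6},
    {"tx":0,"ty":0,"tz":-3,"ax":0,"ay":0,"az":0,"claw":3.6},
    {"tx":0,"ty":0,"tz":-3,"ax":0,"ay":0,"az":0,"claw":3.6},
    {"tx":0,"ty":0,"tz":-3,"ax":0,"ay":0,"az":0,"claw":3.6},
    {"tx":0,"ty":0,"tz":-3,"ax":0,"ay":0,"az":0,"claw":3.6},
    {"tx":2,"ty":0,"tz":-2,"ax":0,"ay":0,"az":0,"claw":3.6},
    {"tx":0,"ty":0,"tz":0,"ax":0,"ay":0,"az":0,"claw":3.6},
    {"tx":0,"ty":0,"tz":0,"ax":0,"ay":0,"az":0,"claw":3.6}
  ]
}}

```text
time_s: 45.2
tcp_pos: [0.4261, -0.386, 0.2854]
ee_rot: [[-0.906, -0.006, 0.424], [-0.008, 1.0, -0.002], [-0.424, -0.005, -0.906]]
wrist_force: [0.5, 0.1, -0.0]
gripper_width: 0.416
gripper_force: 0.0
```

```bash
python3 wc.py
python3 - <<'E'
from h import *
a=cv2.imread("pics/wq.png")[:300,200:500]
p,d,w=snap("top","pics/tf.png");C=cloud("top",d)
b=cv2.resize(p[185:325,165:515],(750,300),interpolation=cv2.INTER_CUBIC)
cv2.imwrite("pics/fin.png",np.vstack([b,np.hstack([cv2.resize(a,(280,280)),np.zeros((280,470,3),np.uint8)])]))
x=C.reshape(-1,3);k=(np.hypot(x[:,0]-.441,x[:,1]-.036)<.06)&(x[:,2]<.08)&(x[:,2]>.05);q=x[k];print("lid top",len(q),np.median(q[:,2]))
E
```

```text
w plane [ 0.4667  0.0045 -0.0998] slope 25.02 yaw 0.56 8402
0.0 0 None
0.02 184 0.0101
0.04 478 0.0127
0.06 459 0.0161
0.08 489 0.006
0.1 399 0.0092
0.12 391 0.0126
0.14 403 0.0162
0.16 320 0.0
0.18 319 0.0
0.2 312 0.0
0.22 283 0.0
0.24 279 0.0
[array([96.2, -0. ]), array([ 27. , 129.4]), np.float64(90.0)]
[ 0.4261 -0.386   0.2854]
lid top 1170 0.06710454385567925
```

View pics/fin.png

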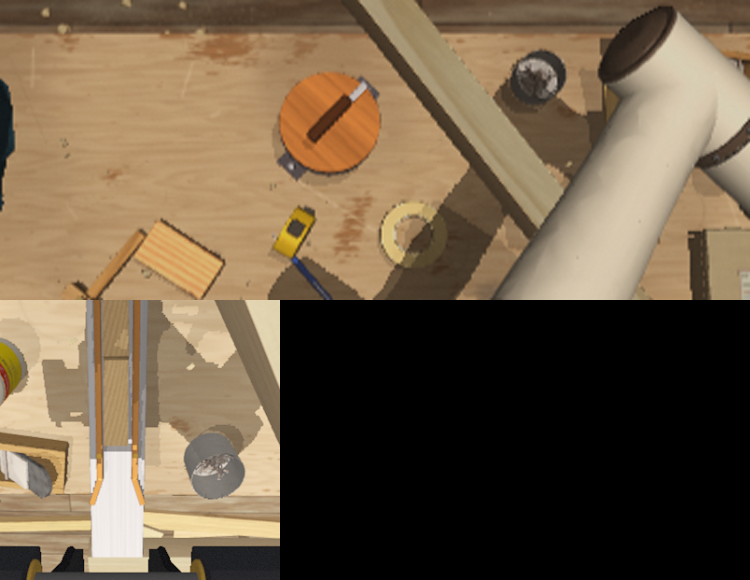

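Both wedges lie in a row against the stop (bed heights rise 10→16 mm, then 6→16 mm). The lid is seated with its strap (358,92) at the notch plate, the tin (538,77) stands, and the bench is clear of stock.

```bash
python3 -c "
from station import *;print(finish_job())"
```

```text
the job is handed in; nothing more can be done
None
```

The job is handed in after about 45 s: both dowels are in the tub, the lid is seated flat with its key in the notch, the two wedges present lie nose-down in a row against the stop, and the nail tin was left standing; no verdict came back.

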